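Cap the bottle and back the cap off a quarter turn to vent

TASK

Pick up the loose large black screw cap, set it on the mouth of the amber bottle held in the stand and screw it on clockwise until it bottoms out tight on the rim, then back it off a quarter turn so that the bottle can vent in the steriliser. Finish still gripping the cap at that quarter turn, so that it cannot creep while I tape it; leave the other things on the bench where they are.

Things in the scene. Friction and masses are not known exactly. Their poses are not given: they have to be found in the camera images.
- cap: Loose black screw cap, ribbed, 55 mm across, 30 mm tall, about 35 g, open side down on the bench. Origin: centre of its open lower edge; z up its axis through the closed top (5 mm thick). Bore 47 mm across, with two lengths of thread (60 degrees each) standing inwards, centred on the cap's own +x and -x sides: 39 mm between them, 2.6 mm thick, their middle 5 mm above the lower edge.
- cap_ceiling (a point): Centre of the cap's inside top face, 25 mm above the cap's origin on its axis; this face stops on the bottle's rim. Axes as the cap's.
- bottle_rim (a point): Centre of the mouth, at rim level, of the amber glass bottle (body 70 mm across), clamped upright in a stand: it cannot turn or move. Rim 150 mm above the bench; z up. The cap bottoms out with its ceiling on the rim and its x axis along this point's x axis, either way round; the turning torque then climbs steeply (0.5 N m within about 20 degrees).
- bottle_thread (a point): On the neck's axis, 13 mm below the rim, axes as bottle_rim. Neck 36 mm across (32 at the rim), 44 over the right-handed two-start thread: 12 mm a turn, 0.8 mm play; clockwise from above screws down. Set down at any angle, the cap rests on the thread 9 to 15 mm short of home; turned clockwise it enters at 9 mm (within half a turn) and is home 0.75 turn later. Let go, it stays put.
- rod_top (a point): Top of the stand's 12 mm steel rod, 200 mm above the bench, 140 mm from the bottle's axis on bottle_rim's +y side. The clamp stays below 110 mm; the base plate under the bottle is 10 mm thick, 125 mm wide, and reaches 50 mm beyond the bottle's axis on the other side.
- small_cap: Bystander: a small black screw cap, 32 mm across and 20 mm tall, that fits another bottle. Origin: centre of its underside.
- tape_roll: Bystander: a roll of beige tape lying flat, 96 mm across, 19 mm tall. Origin: centre of its underside.
- jar: Bystander: a closed amber jar with a white cap, 56 mm across, 85 mm tall. Origin: centre of its underside.
- mug: Bystander: a white mug, 76 mm across, 90 mm tall. Origin: centre of its underside.
There are look-alikes about, which are no part of the job. Leave any purple look-alike of the cap alone.

How it is judged:
By the outcome, as a careful person would: the job done as asked, in the order asked, and still so for the second after the job is handed in, while the arm keeps its last pose, push and grip.
It also fails if it takes over 72 s, if anything falls off the work surface, if the arm or the gripper's body presses on something with over 40 N, if the wrist force passes 120 N, or if a joint passes its speed limit or range.

ROBOT

A 6-joint arm with a two-finger parallel gripper is mounted at the origin on the work surface. World frame = base frame: x ahead of the robot, y to its left, z up, the work surface at z = 0. Lengths are in m, angles in rad, forces in N, time in s.
With the tool pointing down it reaches from about 0.4 to 0.825 m from the base axis. Payload 7 kg.
Tool frame: the origin (TCP) lies on the centre line of the jaws, within the pads' length; the fingertips stand 19 mm ahead of it and the grasp point (between the pads) is the TCP; z points along the fingers, y is the line along which they close (so a half turn about z gives the same grasp; the last joint's range is limited). The gripper opens to 85 mm and grips with 20 to 120 N. Pads are 22 mm wide; open, the fingers measure 114 mm over their backs; the gripper's body (76 mm by 85 mm) begins 54 mm behind the grasp point. The pads swing forward as they close: fully open they stand 13 mm farther back than shut.
Start: joints at [-1.03, 0.359, 0.012, 0, -1.224, -0.288], TCP at [0.169, -0.654, 0.25] pointing down, gripper open.
Joint ranges: [-3.07, 3.07], [-1.43, 2.12], [-1.02, 1.25], [-3.03, 1.67], [-3.05, -0], [-3.03, 3.03]. Speed limits (rad/s): [2.39, 2.39, 3.01, 3.14, 3.14, 3.14].

INTERFACE

Orientations are given as a unit quaternion [x, y, z, w].
In Python, from station import robot, cams gives the robot as it stands. The module is installed in compiled form; this text tells all that it offers.
- The arm moves only by the tool jog_arm, never from a script. Its argument "motion" is a list of rows, each a list of 7 numbers: the gripper command: -1 is fully open, 1 is shut, values between are in proportion, then the shift along the tool's x, y, z in mm, then the turn, a rotation vector about the tool's x, y, z in rad. A call has 1 to 10 rows; each row is the pose to reach, as a shift and turn from the pose commanded when the call began, along the tool's axes at that moment; what a row does not reach only later rows make up. A row lasts 1/8 s, in which the tool goes at most 62.5 mm and 10.7 degrees, less where a joint would pass 70% of its speed; a pose out of reach is approached as far as the arm can. A call with a gripper value outside its range is refused whole. The fingers move at their own pace and stop on an object; the grip force is fixed at half the most. Time passes only in rows, so rows that repeat a pose let the fingers close. It gives the time, the measured TCP pose, the force, the opening and the grip force at its end, in the units of the state.
- robot.read_state(): the state, without advancing time (a new reading comes with each control period).
- cams.capture(name): name is "scene" or "top"; returns a dict with "color" (420x560x3 uint8, red, green, blue), "range_z" (420x560 float32, m along the optical axis (not along the pixel's ray), 0 where there is no reading), "mtx" (3x3 intrinsics, pixels), "xyz" and "orientation" of the camera in the world. Camera axes: x right, y up, looking along -z (the intrinsics and any distortion apply to the point x, -y, -z); pixel columns grow to the right and rows downward; lengths in m; the calibration is good to about 2 mm. A picture is of the moment at which its call begins.
- robot.sign_off(): hands the job in; it is judged then, once.
The state is a dict: "clock": time; "joint_pos": joint angles; "qd": joint speeds; "joint_efforts": joint torques, N m; "eef_pos": TCP position; "tool_rot": TCP orientation; "wrist_force": force on the tool from outside, world axes, zero at the start; "moment": the same for the moment, N m; "finger_gap": finger opening in m; "grasp_force": force on a finger pad.
Only numpy, scipy, OpenCV 4.12 (cv2) and the standard library are available. Lean on these libraries where they do the work, as an engineer would, in place of code of your own. Each camera call takes 0.05 s, during which the arm holds its last target. There are 200 camera calls.

## Working session

There is one attempt and no reset: what is moved stays moved. The work goes in short steps, Python scripts to look and compute and a tool call to move; the robot and the scene stay as the last step left them, time stands still between calls to the robot, and variables do not carry over. Pictures are saved under pics/ and viewed, at most 10 in all, crops included, and the job is handed in when it is done.

Besides the shell and the picture viewer there is one more tool, called after "Request:" by a JSON object that holds its "name" and its "arguments", one argument or row to a line. jog_arm: Moves the arm, as the interface text tells. Its arguments: {"type":"object","properties":{"motion":{"type":"array"}},"required":["motion"]}

```bash
mkdir -p pics
cat > h.py <<'E'
import numpy as np, cv2
from scipy.spatial.transform import Rotation as R
from station import robot, cams
def pts(c):
    h,w=c["range_z"].shape; u,v=np.meshgrid(np.arange(w),np.arange(h)); K=c["mtx"]; z=c["range_z"]
    p=np.stack([(u-K[0,2])/K[0,0]*z,-(v-K[1,2])/K[1,1]*z,-z],-1)
    return p@R.from_quat(c["orientation"]).as_matrix().T+np.array(c["xyz"])
def save(n,im): cv2.imwrite("pics/"+n,cv2.cvtColor(im,cv2.COLOR_RGB2BGR))
E
python3 - <<'E'
from h import *
for n in("top","scene"):
    c=cams.capture(n); save(n+"1.png",c["color"]); print(n,c["xyz"],c["orientation"],c["mtx"].tolist(),{k for k in c})
    np.save(n+".npy",pts(c)); np.save(n+"c.npy",c["color"])
s=robot.read_state(); print(s)
E
```

```text
top [0.35355475 0.07590637 1.03155489] [-0.07893591  0.08908567  0.73957562 -0.66246568] [[422.64590273757324, 0.0, 276.31651690316454], [0.0, 422.64590273757324, 208.37486366720015], [0.0, 0.0, 1.0]] {'xyz', 'color', 'orientation', 'mtx', 'range_z'}
scene [0.97725646 0.73744118 1.06820368] [0.09338279 0.34013543 0.90042886 0.25458872] [[461.8297128243008, 0.0, 273.5682067041491], [0.0, 461.8297128243008, 207.3731879433319], [0.0, 0.0, 1.0]] {'xyz', 'color', 'orientation', 'mtx', 'range_z'}
{'clock': 0.1, 'joint_pos': array([-1.02988320e+00,  3.59358107e-01,  1.11666575e-02, -2.93597206e-04,
       -1.22413825e+00, -2.88093449e-01]), 'qd': array([-0.00040165, -0.00102154,  0.00302988,  0.00138121,  0.00129226,
        0.00163517]), 'joint_efforts': array([-1.48885356e-03, -5.84766161e+01,  2.94111407e+01,  6.95447132e+00,
       -3.14580924e-03, -7.57076151e-06]), 'eef_pos': array([ 0.16870693, -0.65315964,  0.24943939]), 'tool_rot': array([-1.26023824e-01,  9.92026909e-01,  7.57348179e-04, -1.82432087e-04]), 'wrist_force': array([ 0.30710516, -0.30558159, -0.00303828]), 'moment': array([-0.01376108, -0.03169114,  0.03014091]), 'grasp_force': 0.0, 'finger_gap': 0.08559094743274973}
```

View pics/top1.png

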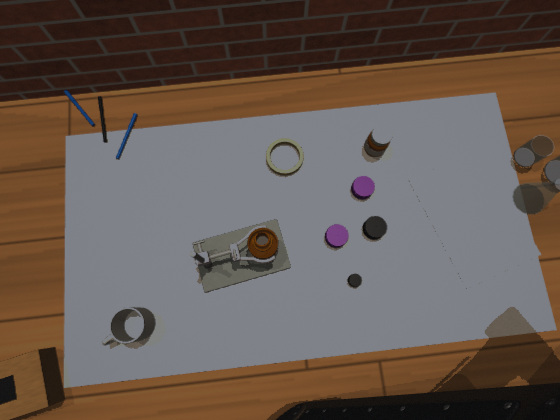

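View pics/scene1.png

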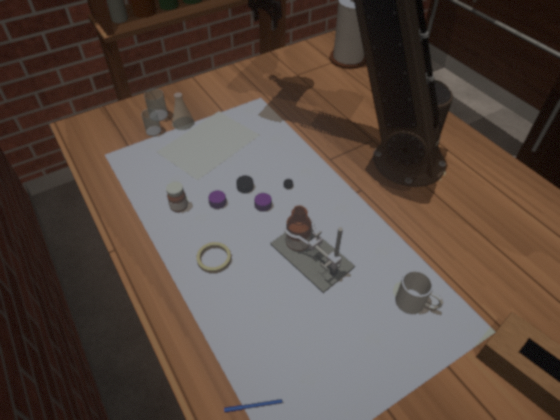

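Large black cap candidates in the top view: black (375,227), small black (354,280), purple (363,187) and (337,236). The one at (375,227) fits because it is black and the larger size. I'll crop it to confirm and measure everything.

Run:
```python
from h import *
P=np.load("top.npy");C=np.load("topc.npy")
hsv=cv2.cvtColor(C,cv2.COLOR_RGB2HSV)
def comp(name,m,box,zr):
    u0,u1,v0,v1=box; mm=np.zeros(m.shape,bool); mm[v0:v1,u0:u1]=1
    mm&=m&(P[...,2]>zr[0])&(P[...,2]<zr[1])
    q=P[mm]
    if len(q)<5: print(name,len(q));return
    (cx,cy),r=cv2.minEnclosingCircle(q[:,:2].astype(np.float32)); print(name,len(q),"circ",round(cx,4),round(cy,4),round(r,4),"mean",q.mean(0).round(4),"zmed",np.median(q[:,2]).round(4))
one=np.ones(C.shape[:2],bool)
for n,b in dict(cap=(355,395,210,245),small=(340,368,268,292),pur1=(348,378,174,201),pur2=(320,352,220,250)).items(): 
    comp(n+" top",one,b,(.015 if n=="small" else .025,.06))
comp("rim",one,(240,285,220,265),(.142,.16))
comp("rod",one,(190,215,245,275),(.185,.21))
comp("jar",one,(360,400,115,160),(.06,.12))
c=np.hstack([cv2.resize(C[160:300,300:420],None,fx=4,fy=4,interpolation=cv2.INTER_CUBIC)[:,:], ])
c2=cv2.resize(C[200:300,180:300],(320,267))
im=np.zeros((560,800,3),np.uint8); im[:,:480]=c; im[:267,480:]=c2
save("crop1.png",np.clip(im.astype(float)*1.6,0,255).astype(np.uint8))
```

```text
cap top 379 circ 0.5247 -0.1854 0.0277 mean [ 0.5245 -0.1856  0.0293] zmed 0.0292
small top 133 circ 0.4038 -0.1188 0.0155 mean [ 0.4043 -0.1185  0.0193] zmed 0.0192
pur1 top 362 circ 0.6288 -0.1718 0.0279 mean [ 0.6288 -0.1724  0.0292] zmed 0.0293
pur2 top 385 circ 0.5148 -0.0898 0.0271 mean [ 0.5144 -0.0898  0.0295] zmed 0.0294
rim 116 circ 0.5052 0.0889 0.0218 mean [0.5039 0.0885 0.1477] zmed 0.1482
rod 38 circ 0.4816 0.2266 0.0062 mean [0.4807 0.226  0.1972] zmed 0.1987
jar 386 circ 0.737 -0.2239 0.0268 mean [ 0.7349 -0.2211  0.0813] zmed 0.0834
```

View pics/crop1.png

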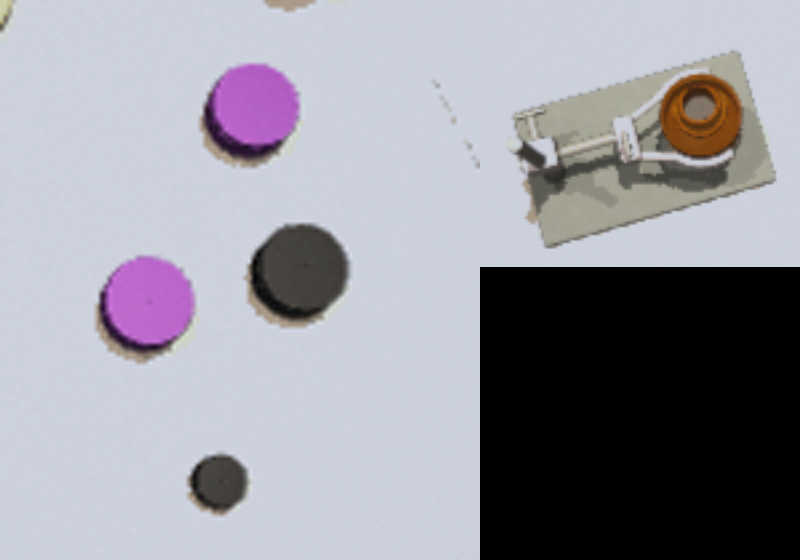

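The crop shows the large black cap at top-view pixel (375,227); the small black cap and both purple look-alikes are clearly separate. I'll write a shift calculator and start moving.

```bash
cat >> h.py <<'E'
def go(p,psi_deg,s=None):
    "shift (mm) and rotvec in tool axes to TCP p, tool down with tool x at angle psi"
    s=s or robot.read_state(); T=R.from_quat(s["tool_rot"]); a=np.radians(psi_deg)
    x=np.array([np.cos(a),np.sin(a),0]); z=np.array([0,0,-1]); G=R.from_matrix(np.stack([x,np.cross(z,x),z],1))
    t=T.as_matrix(); print("psi now",np.degrees(np.arctan2(t[1,0],t[0,0])).round(2),"shift",((T.inv().apply(np.array(p)-s["eef_pos"]))*1000).round(1),"rot",(T.inv()*G).as_rotvec().round(4))
E
python3 - <<'E'
from h import *
go([.5247,-.1854,.12],-135)
P=np.load("top.npy"); q=P[220:265,240:285].reshape(-1,3); q=q[(q[:,2]>.1455)&(q[:,2]<.16)]
d=np.hypot(*(q[:,:2]-[.505,.0885]).T); q=q[d<.018]; print(len(q),cv2.minEnclosingCircle(q[:,:2].astype(np.float32)),q.mean(0))
P=np.load("scene.npy"); 
for n,c,zr in(("rim",(.505,.0885),(.1455,.16)),("cap",(.5247,-.1854),(.0265,.04)),("rod",(.4816,.2266),(.19,.21))):
    q=P.reshape(-1,3); q=q[(np.hypot(*(q[:,:2]-c).T)<(.022 if n=="rim" else .035))&(q[:,2]>zr[0])&(q[:,2]<zr[1])]
    if len(q): print(n,len(q),cv2.minEnclosingCircle(q[:,:2].astype(np.float32)),q.mean(0))
E
```

```text
psi now -165.52 shift [-461.7  363.7  129.9] rot [ 1.600e-03  2.000e-04 -5.327e-01]
90 ((0.50503009557724, 0.08889438211917877), 0.01779085397720337) [0.50485823 0.08914203 0.1489405 ]
rim 67 ((0.5074185729026794, 0.09005344659090042), 0.01782034896314144) [0.50798594 0.08989757 0.1496412 ]
cap 181 ((0.5278237462043762, -0.1856532245874405), 0.029380174353718758) [ 0.52839689 -0.18399622  0.03085487]
rod 28 ((0.48370426893234253, 0.22650820016860962), 0.007010204717516899) [0.48393838 0.22818769 0.19876846]
```

Request:
{"name": "jog_arm", "arguments": {
  "motion": [
    [-1,-46,36,13,0,0,-0.05],
    [-1,-92,73,26,0,0,-0.1],
    [-1,-139,109,39,0,0,-0.16],
    [-1,-185,145,52,0,0,-0.21],
    [-1,-231,182,65,0,0,-0.27],
    [-1,-277,218,78,0,0,-0.32],
    [-1,-323,255,91,0,0,-0.37],
    [-1,-369,291,104,0,0,-0.43],
    [-1,-415,327,117,0,0,-0.48],
    [-1,-462,365,130,0.0016,0,-0.533]
  ]
}}

```text
clock: 1.35
eef_pos: [0.5256, -0.1829, 0.1199]
tool_rot: [-0.384, 0.923, -0.001, 0.0]
wrist_force: [0.5, -0.6, -0.5]
finger_gap: 0.0851
grasp_force: 0.0
```

Run:
```python
from h import *
s=robot.read_state(); print(s["clock"],s["joint_pos"].round(3),s["eef_pos"],s["finger_gap"]); go([.526,-.1855,.021],-135,s)
c=cams.capture("top"); save("t2.png",cv2.resize(c["color"][140:300,280:440],(640,640))[20:620])
```

```text
1.35 [ 0.018  0.287 -0.423  0.002 -0.861 -0.803] [ 0.52564984 -0.18289629  0.11985895] 0.08514953005258091
psi now -134.88 shift [ 1.6 -1.9 98.9] rot [-0.0015 -0.0005  0.0021]
```

Request:
{"name": "jog_arm", "arguments": {
  "motion": [
    [-1,0,0,0,0,0,-0.18],
    [-1,0,0,0,0,0,-0.36],
    [-1,0,0,0,0,0,-0.54],
    [-1,0,0,0,0,0,-0.72],
    [-1,0,0,0,0,0,-0.9],
    [-1,0,0,0,0,0,-1.08],
    [-1,0,0,0,0,0,-1.26],
    [-1,0,0,0,0,0,-1.44],
    [-1,0,0,0,0,0,-1.6],
    [-1,0,0,0,0,0,-1.6]
  ]
}}

```text
clock: 2.65
eef_pos: [0.5246, -0.1846, 0.12]
tool_rot: [0.929, -0.37, 0.0, 0.001]
wrist_force: [-0.4, -0.1, -0.5]
finger_gap: 0.0855
grasp_force: 0.0
```

Request:
{"name": "jog_arm", "arguments": {
  "motion": [
    [-1,0,0,0,0,0,-0.18],
    [-1,0,0,0,0,0,-0.36],
    [-1,0,0,0,0,0,-0.54],
    [-1,0,0,0,0,0,-0.72],
    [-1,0,0,0,0,0,-0.9],
    [-1,0,0,0,0,0,-1.08],
    [-1,0,0,0,0,0,-1.26],
    [-1,0,0,0,0,0,-1.44],
    [-1,0,0,0,0,0,-1.54],
    [-1,0,0,0,0,0,-1.54]
  ]
}}

```text
clock: 3.9
eef_pos: [0.5247, -0.1846, 0.1202]
tool_rot: [0.925, 0.38, -0.0, 0.001]
wrist_force: [0.1, 0.3, 0.5]
finger_gap: 0.0857
grasp_force: 0.0
```

Run:
```python
from h import *
s=robot.read_state(); print(s["clock"],s["joint_pos"].round(3),s["eef_pos"],s["finger_gap"]); go([.526,-.1855,.021],45,s)
c=cams.capture("top"); save("t2.png",cv2.resize(c["color"][140:300,280:440],(640,640))[20:620])
```

```text
3.9 [ 1.500e-02  2.860e-01 -4.230e-01  2.000e-03 -8.610e-01  2.335e+00] [ 0.5247312  -0.18458135  0.12017478] 0.0857255118983573
psi now 44.7 shift [ 0.3  1.4 99.2] rot [ 0.0013  0.0006 -0.0052]
```

Request:
{"name": "jog_arm", "arguments": {
  "motion": [
    [-1,0,1.4,40,0,0,0],
    [-1,0,1.4,75,0,0,0],
    [-1,0,1.4,98,0,0,0],
    [-1,0,1.4,98,0,0,0],
    [0.6,0,1.4,98,0,0,0],
    [0.6,0,1.4,98,0,0,0],
    [0.6,0,1.4,98,0,0,0],
    [0.6,0,1.4,98,0,0,0],
    [0.6,0,1.4,98,0,0,0]
  ]
}}

```text
clock: 5.08
eef_pos: [0.5269, -0.1858, 0.0239]
tool_rot: [0.924, 0.382, 0.001, 0.001]
wrist_force: [-0.1, 0.2, 5.8]
finger_gap: 0.0531
grasp_force: 63.1
```

Run:
```python
from h import *
s=robot.read_state(); print(s)
```

```text
{'clock': 5.075, 'joint_pos': array([ 0.01255734,  0.41829516, -0.50805548,  0.0027585 , -0.6410053 ,
        2.34004461]), 'qd': array([ 2.51557590e-05,  2.11636584e-03, -1.59461283e-03,  5.57734886e-04,
       -3.30273872e-04, -5.43037526e-04]), 'joint_efforts': array([-6.82168175e-02, -4.93126953e+01,  1.78070694e+01,  4.04039204e+00,
        4.01065126e-01,  2.68400344e-02]), 'eef_pos': array([ 0.52689898, -0.18578209,  0.02393506]), 'tool_rot': array([0.92414253, 0.38204311, 0.00129316, 0.00140364]), 'wrist_force': array([-0.12238791,  0.22787698,  5.8326812 ]), 'moment': array([0.24797274, 0.40197382, 0.01651033]), 'grasp_force': 63.05983399506658, 'finger_gap': 0.05313661580760794}
```

Request:
{"name": "jog_arm", "arguments": {
  "motion": [
    [0.6,0,0,-50,0,0,0],
    [0.6,0,0,-110,0,0,0],
    [0.6,0,0,-165,0,0,0],
    [0.6,0,0,-200,0,0,0],
    [0.6,0,0,-200,0,0,0]
  ]
}}

```text
clock: 5.7
eef_pos: [0.5273, -0.1856, 0.2266]
tool_rot: [0.924, 0.382, 0.004, 0.002]
wrist_force: [-0.0, -1.1, -1.8]
finger_gap: 0.0533
grasp_force: 63.1
```

Run:
```python
from h import *
s=robot.read_state(); print(s["clock"],s["joint_pos"].round(3),s["eef_pos"],s["finger_gap"],s["grasp_force"],s["wrist_force"]); go([.506,.0895,.210],110,s)
for n in("top","scene"):
    c=cams.capture(n); P=pts(c); 
    q=P.reshape(-1,3); d=q-s["eef_pos"]; col=c["color"].reshape(-1,3).astype(int)
    K=c["mtx"]; p=R.from_quat(c["orientation"]).inv().apply(s["eef_pos"]-c["xyz"]); u=K[0,2]+K[0,0]*p[0]/-p[2]; v=K[1,2]-K[1,1]*p[1]/-p[2]; print(n,u,v)
    u,v=int(u),int(v); cr=c["color"][max(0,v-45):v+45,max(0,u-60):u+60]; globals()[n]=cv2.resize(cr,(400,300),interpolation=cv2.INTER_CUBIC)
save("held.png",np.clip(np.hstack([top,scene]).astype(float)*1.8,0,255).astype(np.uint8))
```

```text
5.7 [ 1.300e-02  1.810e-01 -2.890e-01  2.000e-03 -1.092e+00  2.341e+00] [ 0.52733446 -0.18557839  0.22662361] 0.053259841227552285 63.14580848906189 [-0.04707755 -1.05118331 -1.82203669]
psi now 44.92 shift [ 179.1 -210.    15.9] rot [ 9.2000e-03 -1.0000e-04 -1.1358e+00]
top 398.41708463327944 205.61824745643023
scene 240.41496048851573 132.4843547805014
```

View pics/held.png

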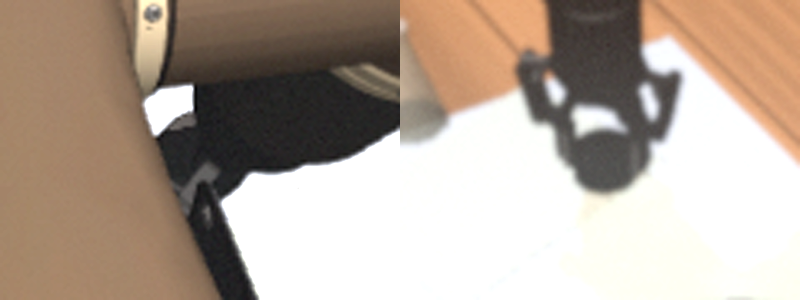

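Run:
```python
from h import *
s=robot.read_state(); c=cams.capture("scene"); P=pts(c); v,u=132,240
col=c["color"]
cr=P[v-20:v+30,u-25:u+30].reshape(-1,3); T=R.from_quat(s["tool_rot"])
L=T.inv().apply(cr-s["eef_pos"])*1000
m=(abs(L[:,1])<25)&(abs(L[:,0])<45)&(abs(L[:,2])<45)
L=L[m]; print(len(L)); print(L[np.argsort(L[:,2])][::max(1,len(L)//25)].round(0).tolist())
# plane fit on points in band
cc=L.mean(0);n=np.linalg.svd(L-cc)[2][2]; print(cc,n)
save("held2.png",np.clip(cv2.resize(col[v-30:v+35,u-40:u+45],(680,520),interpolation=cv2.INTER_CUBIC)*2.5,0,255).astype(np.uint8))
```

```text
304
[[11.0, -22.0, -43.0], [19.0, 17.0, -10.0], [11.0, -12.0, -9.0], [18.0, 0.0, -9.0], [17.0, 15.0, -8.0], [-10.0, -18.0, -8.0], [-11.0, -3.0, -8.0], [6.0, -5.0, -7.0], [25.0, -1.0, -7.0], [28.0, -5.0, -7.0], [21.0, 6.0, -6.0], [5.0, 16.0, -6.0], [3.0, -10.0, -6.0], [19.0, -14.0, -5.0], [18.0, 18.0, -5.0], [28.0, 10.0, -4.0], [21.0, -12.0, -2.0], [23.0, -6.0, 0.0], [26.0, -1.0, 3.0], [25.0, -10.0, 5.0], [24.0, 11.0, 7.0], [22.0, -17.0, 10.0], [26.0, 14.0, 13.0], [14.0, -20.0, 16.0], [19.0, 11.0, 18.0], [26.0, -3.0, 21.0]]
[ 9.60662648 -0.8101603  -1.02677959] [-0.42066953  0.00749252  0.90718301]
```

View pics/held2.png

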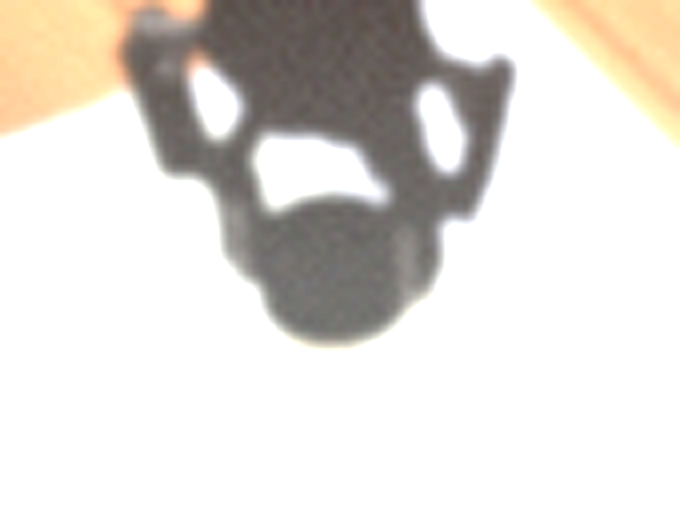

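Held cap is level and centred: top face is about 7 mm above the TCP at (335,260) in the crop. Moving over the bottle.

Request:
{"name": "jog_arm", "arguments": {
  "motion": [
    [0.6,25,-29,2,0,0,-0.15],
    [0.6,50,-58,4,0,0,-0.3],
    [0.6,75,-87,6,0,0,-0.45],
    [0.6,100,-116,8,0,0,-0.6],
    [0.6,125,-145,10,0,0,-0.75],
    [0.6,150,-174,12,0,0,-0.9],
    [0.6,170,-198,14,0,0,-1.02],
    [0.6,180,-209.5,16,0.009,0,-1.13],
    [0.6,180,-209.5,16,0.009,0,-1.13],
    [0.6,180,-209.5,16,0.009,0,-1.13]
  ]
}}

```text
clock: 7.1
eef_pos: [0.5048, 0.0895, 0.2051]
tool_rot: [0.577, 0.817, -0.003, -0.004]
wrist_force: [0.3, -0.0, -0.4]
finger_gap: 0.0527
grasp_force: 63.1
```

Run:
```python
from h import *
s=robot.read_state(); print(s["clock"],s["joint_pos"].round(3),s["eef_pos"],s["finger_gap"],s["grasp_force"],s["wrist_force"],s["moment"]); go([.507,.0898,.170],110,s)
c=cams.capture("scene"); K=c["mtx"]; p=R.from_quat(c["orientation"]).inv().apply(s["eef_pos"]-c["xyz"]); u=int(K[0,2]+K[0,0]*p[0]/-p[2]); v=int(K[1,2]-K[1,1]*p[1]/-p[2])
q=pts(c)[v-25:v+30,u-35:u+35].reshape(-1,3)
m=(abs(q[:,2]-s["eef_pos"][2]-.0065)<.004)&(np.hypot(*(q[:,:2]-s["eef_pos"][:2]).T)<.035); print("cap top",m.sum(),q[m].mean(0),q[m].min(0),q[m].max(0))
save("over.png",np.clip(cv2.resize(c["color"][v-40:v+60,u-60:u+60],(720,600),interpolation=cv2.INTER_CUBIC)*2.,0,255).astype(np.uint8))
```

```text
7.1 [ 0.556  0.133 -0.398 -0.005 -1.047  2.93 ] [0.5048263  0.08948732 0.20513283] 0.052711102344513185 63.112214903812855 [ 0.34722023 -0.02343137 -0.41383297] [-0.01797069 -0.0077974   0.03602735]
psi now 109.56 shift [-0.5  2.5 35.1] rot [-0.0085 -0.0027 -0.0077]
cap top 183 [0.50057445 0.09673077 0.2121111 ] [0.4730684  0.06528745 0.2077128 ] [0.53375343 0.11681431 0.21558691]
```

View pics/over.png

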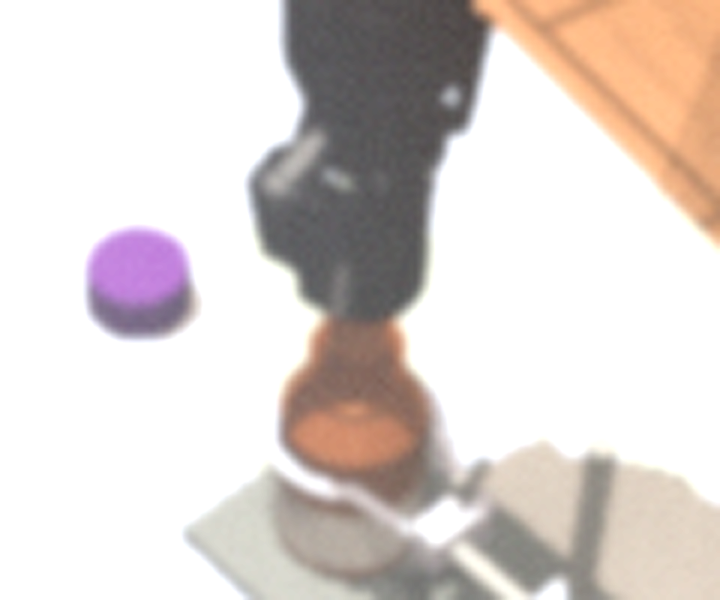

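Cap sits over the mouth at (365,300), with the neck at (358,340). Lowering it onto the thread.

Request:
{"name": "jog_arm", "arguments": {
  "motion": [
    [0.6,0,1,15,-0.008,-0.003,0],
    [0.6,-0.5,2,30,-0.008,-0.003,0],
    [0.6,-0.5,2,36,-0.008,-0.003,0],
    [0.6,-0.5,2,40,-0.008,-0.003,0],
    [0.6,-0.5,2,43,-0.008,-0.003,0],
    [0.6,-0.5,2,43,-0.008,-0.003,0]
  ]
}}

```text
clock: 7.9
eef_pos: [0.507, 0.0903, 0.1629]
tool_rot: [0.576, 0.818, 0.0, 0.0]
wrist_force: [0.2, -0.3, -0.2]
finger_gap: 0.053
grasp_force: 63.1
```

```bash
cat > st.py <<'E'
from h import *
s=robot.read_state(); print(s["clock"],"q6",s["joint_pos"][[0,5]].round(3),s["eef_pos"].round(4),"gap",s["finger_gap"].round(4),s["grasp_force"].round(0),"F",s["wrist_force"].round(1),"M",s["moment"].round(2),"j6",s["joint_efforts"][5].round(3)); go([.507,.0898,.15],110,s)
E
python3 st.py
```

```text
Traceback (most recent call last):
  File "st.py", line 2, in <module>
    s=robot.read_state(); print(s["clock"],"q6",s["joint_pos"][[0,5]].round(3),s["eef_pos"].round(4),"gap",s["finger_gap"].round(4),s["grasp_force"].round(0),"F",s["wrist_force"].round(1),"M",s["moment"].round(2),"j6",s["joint_efforts"][5].round(3)); go([.507,.0898,.15],110,s)
                                                                                                           ^^^^^^^^^^^^^^^^^^^^^
AttributeError: 'float' object has no attribute 'round'
```

Good, no contact yet and the bore is over the neck. Going further down.

Request:
{"name": "jog_arm", "arguments": {
  "motion": [
    [0.6,0,0,2,0,0,0],
    [0.6,0,0,4,0,0,0],
    [0.6,0,0,4,0,0,0],
    [0.6,0,0,4,0,0,0]
  ]
}}

```text
clock: 8.4
eef_pos: [0.5073, 0.0904, 0.1607]
tool_rot: [0.576, 0.818, 0.001, 0.001]
wrist_force: [-6.3, 1.3, 14.0]
finger_gap: 0.0529
grasp_force: 64.9
```

```bash
sed -i 's/s\["finger_gap"\].round(4),s\["grasp_force"\].round(0)/round(s["finger_gap"],4),round(s["grasp_force"])/' st.py; python3 st.py
```

```text
8.4 q6 [0.558 2.927] [0.5073 0.0904 0.1607] gap 0.0529 65 F [-6.3  1.3 14. ] M [ 0.11  2.27 -0.01] j6 0.045
psi now 109.71 shift [-0.4 -0.5 10.7] rot [ 0.0027  0.0003 -0.005 ]
```

Request:
{"name": "jog_arm", "arguments": {
  "motion": [
    [0.6,0,-0.7,0,0,0,0.16],
    [0.6,0,-0.7,0.3,0,0,0.32],
    [0.6,0,-0.7,0.6,0,0,0.48],
    [0.6,0,-0.7,0.9,0,0,0.64],
    [0.6,0,-0.7,1.2,0,0,0.8],
    [0.6,0,-0.7,1.5,0,0,0.96],
    [0.6,0,-0.7,1.8,0,0,1.12],
    [0.6,0,-0.7,2.1,0,0,1.28],
    [0.6,0,-0.7,2.4,0,0,1.44],
    [0.6,0,-0.7,2.4,0,0,1.44]
  ]
}}

```text
clock: 9.65
eef_pos: [0.5077, 0.0903, 0.1581]
tool_rot: [0.972, 0.234, 0.002, 0.0]
wrist_force: [0.1, -2.0, 8.4]
finger_gap: 0.0528
grasp_force: 64.0
```

```bash
python3 st.py
```

```text
9.65 q6 [0.558 1.484] [0.5077 0.0903 0.1581] gap 0.0528 64 F [ 0.1 -2.   8.4] M [-0.43  0.02 -0.12] j6 -0.965
psi now 27.08 shift [-0.8  0.1  8.1] rot [ 0.0039 -0.0026 -1.4472]
```

Request:
{"name": "jog_arm", "arguments": {
  "motion": [
    [0.6,0,0,0.3,0,0,0.16],
    [0.6,0,0,0.6,0,0,0.32],
    [0.6,0,0,0.9,0,0,0.48],
    [0.6,0,0,1.2,0,0,0.64],
    [0.6,0,0,1.5,0,0,0.8],
    [0.6,0,0,1.8,0,0,0.96],
    [0.6,0,0,2.1,0,0,1.12],
    [0.6,0,0,2.4,0,0,1.28],
    [0.6,0,0,2.8,0,0,1.44],
    [0.6,0,0,2.8,0,0,1.44]
  ]
}}

```text
clock: 10.9
eef_pos: [0.5076, 0.09, 0.1554]
tool_rot: [0.885, -0.465, 0.002, -0.001]
wrist_force: [-0.5, -0.5, 10.3]
finger_gap: 0.0533
grasp_force: 64.2
```

```bash
python3 st.py
```

```text
10.9 q6 [0.558 0.044] [0.5076 0.09   0.1554] gap 0.0533 64 F [-0.5 -0.5 10.3] M [-0.66  0.39 -0.05] j6 -1.01
psi now -55.42 shift [-0.2  0.6  5.4] rot [ 1.9000e-03 -5.6000e-03 -2.8872e+00]
```

Request:
{"name": "jog_arm", "arguments": {
  "motion": [
    [0.6,0,0,0.3,0,0,0.16],
    [0.6,0,0,0.6,0,0,0.32],
    [0.6,0,0,0.9,0,0,0.48],
    [0.6,0,0,1.2,0,0,0.64],
    [0.6,0,0,1.5,0,0,0.8],
    [0.6,0,0,1.8,0,0,0.96],
    [0.6,0,0,2.1,0,0,1.12],
    [0.6,0,0,2.4,0,0,1.28],
    [0.6,0,0,2.75,0,0,1.44],
    [0.6,0,0,2.75,0,0,1.44]
  ]
}}

```text
clock: 12.15
eef_pos: [0.5073, 0.09, 0.1525]
tool_rot: [-0.359, 0.933, -0.0, 0.002]
wrist_force: [-1.3, -1.7, 10.0]
finger_gap: 0.0527
grasp_force: 64.3
```

Request:
{"name": "jog_arm", "arguments": {
  "motion": [
    [0.6,0,0,0.3,0,0,0.16],
    [0.6,0,0,0.6,0,0,0.32],
    [0.6,0,0,0.9,0,0,0.48],
    [0.6,0,0,1.2,0,0,0.64],
    [0.6,0,0,1.5,0,0,0.8],
    [0.6,0,0,1.8,0,0,0.96],
    [0.6,0,0,1.8,0,0,0.96]
  ]
}}

```text
clock: 13.02
eef_pos: [0.5072, 0.0899, 0.1507]
tool_rot: [0.113, 0.994, 0.0, 0.002]
wrist_force: [-1.6, -1.8, 9.9]
finger_gap: 0.053
grasp_force: 64.3
```

```bash
python3 st.py
```

```text
13.025 q6 [ 0.558 -2.356] [0.5072 0.0899 0.1507] gap 0.053 64 F [-1.6 -1.8  9.9] M [-0.76  0.67 -0.17] j6 -0.914
psi now 167.05 shift [ 0.2 -0.1  0.7] rot [0.0025 0.0023 0.9957]
```

Thread engaged, about 2 mm from home. Regripping to regain wrist range.

Request:
{"name": "jog_arm", "arguments": {
  "motion": [
    [0.6,0,0,-1.3,0,0,0],
    [-0.8,0,0,-1.3,0,0,0],
    [-0.8,0,0,-1.3,0,0,0],
    [-0.8,0,0,-1.3,0,0,0],
    [-0.8,0,0,-1.3,0,0,0]
  ]
}}

```text
clock: 13.65
eef_pos: [0.5062, 0.09, 0.1503]
tool_rot: [0.112, 0.994, 0.0, 0.0]
wrist_force: [-0.4, 0.0, -0.5]
finger_gap: 0.0768
grasp_force: 0.0
```

Request:
{"name": "jog_arm", "arguments": {
  "motion": [
    [-0.8,0,0,0,0,0,-0.17],
    [-0.8,0,0,0,0,0,-0.34],
    [-0.8,0,0,0,0,0,-0.51],
    [-0.8,0,0,0,0,0,-0.68],
    [-0.8,0,0,0,0,0,-0.85],
    [-0.8,0,0,0,0,0,-1.02],
    [-0.8,0,0,0,0,0,-1.19],
    [-0.8,0,0,0,0,0,-1.36],
    [-0.8,0,0,0,0,0,-1.53],
    [-0.8,0,0,0,0,0,-1.7]
  ]
}}

```text
clock: 14.9
eef_pos: [0.5063, 0.09, 0.1504]
tool_rot: [-0.675, 0.738, -0.0, 0.0]
wrist_force: [-0.2, 1.2, -0.6]
finger_gap: 0.0766
grasp_force: 0.0
```

Request:
{"name": "jog_arm", "arguments": {
  "motion": [
    [-0.8,0,0,0,0,0,-0.17],
    [-0.8,0,0,0,0,0,-0.34],
    [-0.8,0,0,0,0,0,-0.51],
    [-0.8,0,0,0,0,0,-0.68],
    [-0.8,0,0,0,0,0,-0.85],
    [-0.8,0,0,0,0,0,-1.02],
    [-0.8,0,0,0,0,0,-1.19],
    [-0.8,0,0,0,0,0,-1.36],
    [-0.8,0,0,0,0,0,-1.53],
    [-0.8,0,0,0,0,0,-1.53]
  ]
}}

```text
clock: 16.15
eef_pos: [0.5063, 0.09, 0.1504]
tool_rot: [0.998, -0.068, 0.0, -0.0]
wrist_force: [-0.2, -0.3, -0.8]
finger_gap: 0.077
grasp_force: 0.0
```

```bash
python3 st.py
```

```text
16.15 q6 [0.558 0.875] [0.5063 0.09   0.1504] gap 0.077 0 F [-0.2 -0.3 -0.8] M [0.03 0.07 0.07] j6 1.47
psi now -7.84 shift [0.8 0.1 0.4] rot [ 6.0000e-04 -9.0000e-04 -2.0568e+00]
```

Request:
{"name": "jog_arm", "arguments": {
  "motion": [
    [-0.8,0.9,0,0,0,0,0],
    [0.6,0.9,0,0,0,0,0],
    [0.6,0.9,0,0,0,0,0],
    [0.6,0.9,0,0,0,0,0],
    [0.6,0.9,0,0,0,0,0],
    [0.6,0.9,0,0,0,0,0]
  ]
}}

```text
clock: 16.9
eef_pos: [0.5075, 0.0899, 0.1508]
tool_rot: [0.998, -0.068, 0.001, -0.0]
wrist_force: [-0.0, -0.6, 5.9]
finger_gap: 0.053
grasp_force: 62.3
```

```bash
python3 st.py
```

```text
16.9 q6 [0.557 0.878] [0.5075 0.0899 0.1508] gap 0.053 62 F [-0.  -0.6  5.9] M [-0.27  0.21  0.  ] j6 0.033
psi now -7.78 shift [-0.5  0.1  0.8] rot [ 1.2000e-03 -1.7000e-03 -2.0557e+00]
```

Request:
{"name": "jog_arm", "arguments": {
  "motion": [
    [0.6,0,0,0.4,0,0,0.1],
    [0.6,0,0,0.7,0,0,0.2],
    [0.6,0,0,1.0,0,0,0.3],
    [0.6,0,0,1.3,0,0,0.4],
    [0.6,0,0,1.5,0,0,0.5],
    [0.6,0,0,1.7,0,0,0.6],
    [0.6,0,0,1.9,0,0,0.7],
    [0.6,0,0,1.9,0,0,0.7]
  ]
}}

```text
clock: 17.9
eef_pos: [0.5079, 0.0899, 0.1494]
tool_rot: [0.914, -0.406, 0.001, -0.001]
wrist_force: [0.0, -1.3, 8.3]
finger_gap: 0.053
grasp_force: 62.7
```

```bash
python3 st.py
```

```text
17.9 q6 [0.557 0.176] [0.5079 0.0899 0.1494] gap 0.053 63 F [ 0.  -1.3  8.3] M [-0.43  0.32 -0.09] j6 -0.565
psi now -47.97 shift [-0.5  0.7 -0.6] rot [ 1.200e-03 -3.300e-03 -2.757e+00]
```

Request:
{"name": "jog_arm", "arguments": {
  "motion": [
    [0.6,0,0,0.2,0,0,0.1],
    [0.6,0,0,0.4,0,0,0.2],
    [0.6,0,0,0.4,0,0,0.2]
  ]
}}

```text
clock: 18.27
eef_pos: [0.5078, 0.0899, 0.149]
tool_rot: [0.869, -0.496, 0.001, -0.001]
wrist_force: [-0.2, -0.8, 9.0]
finger_gap: 0.0529
grasp_force: 62.7
```

```bash
python3 st.py
```

```text
18.275 q6 [ 0.557 -0.024] [0.5078 0.0899 0.149 ] gap 0.0529 63 F [-0.2 -0.8  9. ] M [-0.33  0.38 -0.11] j6 -0.56
psi now -59.42 shift [-0.4  0.8 -1. ] rot [ 9.000e-04 -3.600e-03 -2.957e+00]
```

Request:
{"name": "jog_arm", "arguments": {
  "motion": [
    [0.6,0,0,0.2,0,0,0.1],
    [0.6,0,0,0.2,0,0,0.15],
    [0.6,0,0,0.2,0,0,0.15]
  ]
}}

```text
clock: 18.65
eef_pos: [0.5079, 0.0899, 0.1489]
tool_rot: [0.829, -0.559, 0.001, -0.001]
wrist_force: [-0.1, -1.0, 9.2]
finger_gap: 0.0536
grasp_force: 62.7
```

```bash
python3 st.py
```

```text
18.65 q6 [ 0.557 -0.173] [0.5079 0.0899 0.1489] gap 0.0536 63 F [-0.1 -1.   9.2] M [-0.47  0.37 -0.06] j6 -0.256
psi now -67.97 shift [-0.2  0.9 -1.1] rot [ 7.0000e-04 -4.3000e-03 -3.1062e+00]
```

Request:
{"name": "jog_arm", "arguments": {
  "motion": [
    [0.6,0,0,0.2,0,0,0.1],
    [0.6,0,0,0.2,0,0,0.15],
    [0.6,0,0,0.2,0,0,0.15]
  ]
}}

```text
clock: 19.02
eef_pos: [0.5079, 0.0899, 0.1489]
tool_rot: [0.785, -0.62, 0.001, -0.001]
wrist_force: [-1.6, -1.7, 9.9]
finger_gap: 0.0532
grasp_force: 62.9
```

```bash
python3 st.py
```

```text
19.025 q6 [ 0.557 -0.323] [0.5079 0.0899 0.1489] gap 0.0532 63 F [-1.6 -1.7  9.9] M [-0.48  0.58 -0.08] j6 -0.248
psi now -76.56 shift [-0.1  0.9 -1.1] rot [-5.0000e-04  4.3000e-03  3.0271e+00]
```

Request:
{"name": "jog_arm", "arguments": {
  "motion": [
    [0.6,0,0,0.2,0,0,0.1],
    [0.6,0,0,0.2,0,0,0.15],
    [0.6,0,0,0.2,0,0,0.15]
  ]
}}

```text
clock: 19.4
eef_pos: [0.508, 0.0898, 0.1489]
tool_rot: [0.736, -0.677, 0.001, -0.001]
wrist_force: [-1.4, -1.4, 12.7]
finger_gap: 0.0535
grasp_force: 63.1
```

```bash
python3 st.py
```

```text
19.4 q6 [ 0.557 -0.473] [0.508  0.0898 0.1489] gap 0.0535 63 F [-1.4 -1.4 12.7] M [-0.7   0.76 -0.15] j6 -0.233
psi now -85.15 shift [-0.1  1.  -1.1] rot [-3.0000e-04  4.4000e-03  2.8771e+00]
```

Request:
{"name": "jog_arm", "arguments": {
  "motion": [
    [0.6,0,0,0,0,0,0.1],
    [0.6,0,0,0,0,0,0.15],
    [0.6,0,0,0,0,0,0.15]
  ]
}}

```text
clock: 19.77
eef_pos: [0.508, 0.0897, 0.1489]
tool_rot: [-0.684, 0.73, -0.001, 0.001]
wrist_force: [-2.0, -2.7, 12.6]
finger_gap: 0.0531
grasp_force: 63.1
```

```bash
python3 st.py
```

```text
19.775 q6 [ 0.557 -0.623] [0.508  0.0897 0.1489] gap 0.0531 63 F [-2.  -2.7 12.6] M [-0.83  0.62 -0.09] j6 -0.218
psi now -93.75 shift [-0.   1.  -1.1] rot [-1.0000e-04  4.1000e-03  2.7271e+00]
```

Request:
{"name": "jog_arm", "arguments": {
  "motion": [
    [0.6,0,0,0,0,0,0.05],
    [0.6,0,0,0,0,0,0.1],
    [0.6,0,0,0,0,0,0.1]
  ]
}}

```text
clock: 20.15
eef_pos: [0.508, 0.0895, 0.1489]
tool_rot: [-0.646, 0.763, -0.001, 0.001]
wrist_force: [-1.0, -2.9, 13.2]
finger_gap: 0.0529
grasp_force: 63.0
```

```bash
python3 st.py
```

```text
20.15 q6 [ 0.557 -0.723] [0.508  0.0895 0.1489] gap 0.0529 63 F [-1.  -2.9 13.2] M [-1.25  0.45 -0.12] j6 -0.16
psi now -99.47 shift [-0.1  1.  -1.1] rot [-4.0000e-04  4.0000e-03  2.6272e+00]
```

Request:
{"name": "jog_arm", "arguments": {
  "motion": [
    [0.6,0,0,0,0,0,0.05],
    [0.6,0,0,0,0,0,0.1],
    [0.6,0,0,0,0,0,0.1]
  ]
}}

```text
clock: 20.52
eef_pos: [0.508, 0.0893, 0.1489]
tool_rot: [-0.607, 0.794, -0.001, 0.001]
wrist_force: [-1.0, -5.0, 12.5]
finger_gap: 0.0534
grasp_force: 63.0
```

```bash
python3 st.py
```

```text
20.525 q6 [ 0.556 -0.823] [0.508  0.0893 0.1489] gap 0.0534 63 F [-1.  -5.  12.5] M [-1.79  0.22 -0.07] j6 -0.186
psi now -105.19 shift [-0.2  1.1 -1.1] rot [-8.0000e-04  3.7000e-03  2.5274e+00]
```

Request:
{"name": "jog_arm", "arguments": {
  "motion": [
    [0.6,0,0,0,0,0,0.05],
    [0.6,0,0,0,0,0,0.1],
    [0.6,0,0,0,0,0,0.1]
  ]
}}

```text
clock: 20.9
eef_pos: [0.5079, 0.0888, 0.1489]
tool_rot: [-0.567, 0.824, -0.001, 0.001]
wrist_force: [-1.2, -7.1, 13.1]
finger_gap: 0.0533
grasp_force: 63.0
```

```bash
python3 st.py
```

```text
20.9 q6 [ 0.556 -0.923] [0.5079 0.0888 0.1489] gap 0.0533 63 F [-1.2 -7.1 13.1] M [-2.57  0.01 -0.03] j6 -0.237
psi now -110.91 shift [-0.6  1.1 -1.1] rot [-1.5000e-03  3.3000e-03  2.4275e+00]
```

Run:
```python
from h import *
s=robot.read_state(); o=[]
for n in("scene","top"):
    c=cams.capture(n); K=c["mtx"]; p=R.from_quat(c["orientation"]).inv().apply(s["eef_pos"]-c["xyz"]); u=int(K[0,2]+K[0,0]*p[0]/-p[2]); v=int(K[1,2]-K[1,1]*p[1]/-p[2])
    o.append(cv2.resize(c["color"][v-38:v+37,u-25:u+25],(400,600),interpolation=cv2.INTER_CUBIC))
    if n=="scene":
        q=pts(c)[v-25:v+30,u-35:u+35].reshape(-1,3)-s["eef_pos"]; q=R.from_quat(s["tool_rot"]).inv().apply(q)*1000
        m=(np.hypot(q[:,0],q[:,1])<32)&(abs(q[:,2])<30); q=q[m]; print(q[np.argsort(q[:,2])][::max(1,len(q)//40)].round(0).astype(int).tolist())
save("scr.png",np.clip(np.hstack(o)*2.2,0,255).astype(np.uint8))
```

```text
[[-10, -29, -29], [0, 26, -22], [-10, 27, -13], [-9, -20, -11], [17, -1, -10], [-13, 8, -9], [-8, 1, -9], [3, -2, -9], [1, 11, -8], [-26, -11, -8], [-2, -24, -8], [-11, 6, -8], [-17, -3, -8], [-23, -5, -7], [-8, -12, -7], [-4, -14, -7], [8, 0, -7], [21, -9, -7], [21, 11, -7], [-19, 15, -7], [25, 9, -6], [-17, -11, -6], [-9, 1, -6], [-6, 23, -6], [-11, -21, -6], [0, 11, -5], [-12, -16, -5], [-22, -13, -4], [-26, 8, -4], [-16, 18, -3], [-14, -24, -1], [-8, -31, 0], [-22, -18, 3], [-9, -25, 4], [-26, 3, 7], [-9, -25, 9], [-23, -15, 11], [-25, -15, 12], [-24, 7, 14], [-17, -21, 16], [-27, 1, 18], [-26, -7, 21]]
```

View pics/scr.png

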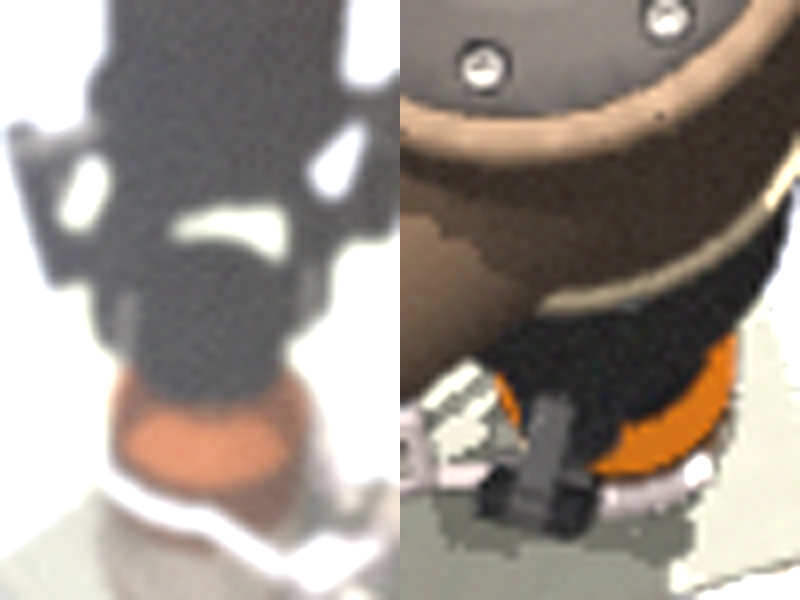

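The picture shows the cap level and centred on the neck, at (215,320) in the left panel. The torque is only starting to build, so I'll keep turning in small steps.

Request:
{"name": "jog_arm", "arguments": {
  "motion": [
    [0.6,0,0,-0.5,0,0,0.05],
    [0.6,0,0,-0.5,0,0,0.1],
    [0.6,0,0,-0.5,0,0,0.1]
  ]
}}

```text
clock: 21.38
eef_pos: [0.5077, 0.0887, 0.1489]
tool_rot: [-0.525, 0.851, -0.001, 0.0]
wrist_force: [0.5, -7.5, 7.9]
finger_gap: 0.0532
grasp_force: 62.8
```

```bash
python3 st.py
```

```text
21.375 q6 [ 0.556 -1.023] [0.5077 0.0887 0.1489] gap 0.0532 63 F [ 0.5 -7.5  7.9] M [-2.73 -0.46 -0.09] j6 -0.126
psi now -116.66 shift [-0.7  1.1 -1.1] rot [-1.8000e-03  2.4000e-03  2.3272e+00]
```

Request:
{"name": "jog_arm", "arguments": {
  "motion": [
    [0.6,0,0,0,0,0,0.05],
    [0.6,0,0,0,0,0,0.1],
    [0.6,0,0,0,0,0,0.1]
  ]
}}

```text
clock: 21.75
eef_pos: [0.5074, 0.0884, 0.1488]
tool_rot: [-0.482, 0.876, -0.001, 0.0]
wrist_force: [-0.3, -9.2, 9.2]
finger_gap: 0.0532
grasp_force: 62.8
```

```bash
python3 st.py
```

```text
21.75 q6 [ 0.556 -1.123] [0.5074 0.0884 0.1488] gap 0.0532 63 F [-0.3 -9.2  9.2] M [-3.25 -0.41  0.13] j6 -0.36
psi now -122.36 shift [-1.   1.1 -1.2] rot [-2.5000e-03  2.0000e-03  2.2277e+00]
```

Request:
{"name": "jog_arm", "arguments": {
  "motion": [
    [0.6,0,0,0,0,0,0.05],
    [0.6,0,0,0,0,0,0.1],
    [0.6,0,0,0,0,0,0.1]
  ]
}}

```text
clock: 22.12
eef_pos: [0.5071, 0.0882, 0.1488]
tool_rot: [-0.438, 0.899, -0.001, -0.0]
wrist_force: [-1.0, -9.0, 10.9]
finger_gap: 0.0531
grasp_force: 62.9
```

```bash
python3 st.py
```

```text
22.125 q6 [ 0.556 -1.223] [0.5071 0.0882 0.1488] gap 0.0531 63 F [-1.  -9.  10.9] M [-3.42  0.01 -0.11] j6 -0.127
psi now -128.11 shift [-1.2  1.1 -1.2] rot [-2.7000e-03  1.5000e-03  2.1274e+00]
```

Request:
{"name": "jog_arm", "arguments": {
  "motion": [
    [0.6,0,0,0,0,0,0.05],
    [0.6,0,0,0,0,0,0.1],
    [0.6,0,0,0,0,0,0.1]
  ]
}}

```text
clock: 22.5
eef_pos: [0.5069, 0.0879, 0.1488]
tool_rot: [-0.392, 0.92, -0.001, -0.0]
wrist_force: [-2.7, -9.9, 11.4]
finger_gap: 0.0529
grasp_force: 63.0
```

```bash
python3 st.py
```

```text
22.5 q6 [ 0.556 -1.323] [0.5069 0.0879 0.1488] gap 0.0529 63 F [-2.7 -9.9 11.4] M [-4.07  0.2   0.09] j6 -0.305
psi now -133.82 shift [-1.5  1.2 -1.2] rot [-3.6000e-03  1.1000e-03  2.0278e+00]
```

Request:
{"name": "jog_arm", "arguments": {
  "motion": [
    [0.6,0,0,-1.5,0,0,0],
    [0.6,0,0,-3,0,0,0],
    [0.6,0,0,-3,0,0,0],
    [0.6,0,0,-3,0,0,0]
  ]
}}

```text
clock: 23.0
eef_pos: [0.5068, 0.0879, 0.149]
tool_rot: [-0.392, 0.92, -0.001, -0.001]
wrist_force: [9.0, -9.4, -15.5]
finger_gap: 0.0527
grasp_force: 68.4
```

```bash
python3 st.py
```

```text
23.0 q6 [ 0.555 -1.322] [0.5068 0.0879 0.149 ] gap 0.0527 68 F [  9.   -9.4 -15.5] M [-4.27 -4.24  0.11] j6 -0.123
psi now -133.86 shift [-1.5  1.2 -1. ] rot [-3.8000e-03 -5.0000e-04  2.0271e+00]
```

Request:
{"name": "jog_arm", "arguments": {
  "motion": [
    [0.6,0,0,2,0,0,0.05],
    [0.6,0,0,2,0,0,0.1],
    [0.6,0,0,2,0,0,0.15],
    [0.6,0,0,2,0,0,0.15]
  ]
}}

```text
clock: 23.5
eef_pos: [0.5067, 0.0878, 0.1489]
tool_rot: [-0.322, 0.947, -0.002, -0.001]
wrist_force: [0.2, -9.3, 3.2]
finger_gap: 0.0526
grasp_force: 70.3
```

```bash
python3 st.py
```

```text
23.5 q6 [ 0.556 -1.472] [0.5067 0.0878 0.1489] gap 0.0526 70 F [ 0.2 -9.3  3.2] M [-4.19 -0.88  0.45] j6 -0.723
psi now -142.4 shift [-1.5  1.4 -1.1] rot [-4.0000e-03  5.0000e-04  1.8779e+00]
```

Request:
{"name": "jog_arm", "arguments": {
  "motion": [
    [0.6,0,0,0,0,0,0.05],
    [0.6,0,0,0,0,0,0.1],
    [0.6,0,0,0,0,0,0.15],
    [0.6,0,0,0,0,0,0.15]
  ]
}}

```text
clock: 24.0
eef_pos: [0.5084, 0.0888, 0.1495]
tool_rot: [-0.25, 0.968, -0.001, 0.001]
wrist_force: [5.3, -6.9, 2.7]
finger_gap: 0.053
grasp_force: 69.1
```

```bash
python3 st.py
```

```text
24.0 q6 [ 0.556 -1.623] [0.5084 0.0888 0.1495] gap 0.053 69 F [ 5.3 -6.9  2.7] M [-3.38 -2.4   0.09] j6 -0.238
psi now -150.99 shift [ 0.7  1.5 -0.5] rot [-6.000e-04  3.700e-03  1.728e+00]
```

Torque climbed to 0.45 N·m, so the cap is bottomed, and then the grip slipped. I'll regrip centred and confirm it's tight.

Request:
{"name": "jog_arm", "arguments": {
  "motion": [
    [-0.6,0,0,0,0,0,0],
    [-0.6,0,0,0,0,0,0],
    [-0.6,0,0,0,0,0,0],
    [-0.6,0,0,0,0,0,0],
    [-0.6,0,0,0,0,0,0]
  ]
}}

```text
clock: 24.62
eef_pos: [0.5071, 0.09, 0.149]
tool_rot: [-0.25, 0.968, 0.0, 0.001]
wrist_force: [0.2, -0.5, -0.1]
finger_gap: 0.0687
grasp_force: 0.0
```

```bash
python3 st.py
python3 - <<'E'
from h import *
s=robot.read_state(); go([.5079,.0898,.147],-151,s)
c=cams.capture("scene"); q=pts(c).reshape(-1,3)
for lo,hi in((.150,.160),(.128,.148)):
    m=(np.hypot(*(q[:,:2]-[.5079,.0898]).T)<.031)&(q[:,2]>lo)&(q[:,2]<hi); a=q[m]; print(m.sum(),np.percentile(a,[2,50,98],axis=0).round(4).tolist())
E
```

```text
24.625 q6 [ 0.557 -1.622] [0.5071 0.09   0.149 ] gap 0.0687 0 F [ 0.2 -0.5 -0.1] M [-0.   -0.03  0.04] j6 -0.0
psi now -151.02 shift [ 0.2 -0.1 -1. ] rot [8.0000e-04 8.0000e-04 1.7276e+00]
psi now -151.02 shift [-0.6 -0.5  2. ] rot [-0.0001  0.001  -0.0003]
255 [[0.4856, 0.065, 0.1505], [0.5092, 0.0907, 0.1566], [0.5332, 0.1135, 0.1595]]
91 [[0.4931, 0.0805, 0.1297], [0.5243, 0.108, 0.1394], [0.5352, 0.1156, 0.1477]]
```

Request:
{"name": "jog_arm", "arguments": {
  "motion": [
    [-0.6,-0.3,0,1.5,0,0,0],
    [0.6,-0.3,0,1.5,0,0,0],
    [0.6,-0.3,0,1.5,0,0,0],
    [0.6,-0.3,0,1.5,0,0,0],
    [0.6,-0.3,0,1.5,0,0,0],
    [0.6,-0.3,0,1.5,0,0,0]
  ]
}}

```text
clock: 25.42
eef_pos: [0.508, 0.089, 0.1481]
tool_rot: [-0.25, 0.968, -0.001, 0.001]
wrist_force: [2.1, -6.1, 3.3]
finger_gap: 0.0533
grasp_force: 63.4
```

```bash
python3 st.py
```

```text
25.425 q6 [ 0.556 -1.622] [0.508  0.089  0.1481] gap 0.0533 63 F [ 2.1 -6.1  3.3] M [-2.23 -0.73 -0.06] j6 0.054
psi now -151.0 shift [ 0.5  1.1 -1.9] rot [-5.0000e-04  2.4000e-03  1.7278e+00]
```

Request:
{"name": "jog_arm", "arguments": {
  "motion": [
    [0.6,0,0,0,0,0,0.05],
    [0.6,0,0,0,0,0,0.1],
    [0.6,0,0,0,0,0,0.1]
  ]
}}

```text
clock: 25.8
eef_pos: [0.5073, 0.0887, 0.1482]
tool_rot: [-0.202, 0.979, -0.001, 0.0]
wrist_force: [-1.3, -5.7, 6.1]
finger_gap: 0.0532
grasp_force: 64.5
```

```bash
python3 st.py
```

```text
25.8 q6 [ 0.556 -1.723] [0.5073 0.0887 0.1482] gap 0.0532 65 F [-1.3 -5.7  6.1] M [-2.7   0.19 -0.13] j6 -0.095
psi now -156.74 shift [-0.1  1.1 -1.8] rot [-1.8000e-03  1.5000e-03  1.6277e+00]
```

Request:
{"name": "jog_arm", "arguments": {
  "motion": [
    [0.6,0,-0.6,0,0,0,0.05],
    [0.6,0,-0.6,0,0,0,0.1],
    [0.6,0,-0.6,0,0,0,0.1]
  ]
}}

```text
clock: 26.18
eef_pos: [0.5074, 0.0886, 0.1482]
tool_rot: [-0.152, 0.988, -0.001, 0.0]
wrist_force: [-2.8, -2.8, 7.6]
finger_gap: 0.0533
grasp_force: 64.1
```

```bash
python3 st.py
```

```text
26.175 q6 [ 0.555 -1.821] [0.5074 0.0886 0.1482] gap 0.0533 64 F [-2.8 -2.8  7.6] M [-1.64  0.89  0.11] j6 -0.404
psi now -162.46 shift [-0.   1.3 -1.8] rot [-1.1000e-03  1.1000e-03  1.5279e+00]
```

Request:
{"name": "jog_arm", "arguments": {
  "motion": [
    [0.6,0,0,0,0,0,0.05],
    [0.6,0,0,0,0,0,0.1],
    [0.6,0,0,0,0,0,0.1]
  ]
}}

```text
clock: 26.55
eef_pos: [0.5068, 0.0888, 0.1482]
tool_rot: [-0.103, 0.995, -0.001, -0.0]
wrist_force: [-6.3, -0.8, 9.5]
finger_gap: 0.0532
grasp_force: 65.8
```

```bash
python3 st.py
```

```text
26.55 q6 [ 0.556 -1.922] [0.5068 0.0888 0.1482] gap 0.0532 66 F [-6.3 -0.8  9.5] M [-1.29  2.02 -0.08] j6 -0.152
psi now -168.19 shift [-0.4  1.  -1.8] rot [-1.5000e-03  3.0000e-04  1.4278e+00]
```

Request:
{"name": "jog_arm", "arguments": {
  "motion": [
    [0.6,0,0,0,0,0,0.05],
    [0.6,0,0,0,0,0,0.1],
    [0.6,0,0,0,0,0,0.1]
  ]
}}

```text
clock: 26.92
eef_pos: [0.5065, 0.0889, 0.1482]
tool_rot: [-0.053, 0.999, -0.001, -0.0]
wrist_force: [-8.3, 1.4, 11.2]
finger_gap: 0.0532
grasp_force: 65.5
```

```bash
python3 st.py
```

```text
26.925 q6 [ 0.556 -2.021] [0.5065 0.0889 0.1482] gap 0.0532 66 F [-8.3  1.4 11.2] M [-0.79  2.57  0.06] j6 -0.236
psi now -173.91 shift [-0.5  0.9 -1.8] rot [-1.7000e-03 -1.0000e-04  1.3281e+00]
```

Request:
{"name": "jog_arm", "arguments": {
  "motion": [
    [0.6,0,0,0,0,0,0.05],
    [0.6,0,0,0,0,0,0.1],
    [0.6,0,0,0,0,0,0.1]
  ]
}}

```text
clock: 27.3
eef_pos: [0.5057, 0.0889, 0.1481]
tool_rot: [-0.003, 1.0, -0.001, -0.001]
wrist_force: [-11.5, 1.5, 13.5]
finger_gap: 0.0533
grasp_force: 66.0
```

```bash
python3 st.py
```

```text
27.3 q6 [ 0.557 -2.121] [0.5057 0.0889 0.1481] gap 0.0533 66 F [-11.5   1.5  13.5] M [-0.13  4.15  0.6 ] j6 -0.921
psi now -179.61 shift [-1.3  0.9 -1.9] rot [-2.7000e-03 -1.1000e-03  1.2286e+00]
```

Torque is now 0.6 N·m, so it's tight. Backing off under a light upward pull, which makes the rise on the thread (12 mm per turn) measure the true cap angle.

Request:
{"name": "jog_arm", "arguments": {
  "motion": [
    [0.6,0,0,-2.6,0,0,0],
    [0.6,0,0,-2.6,0,0,0],
    [0.6,0,0,-2.6,0,0,0]
  ]
}}

```text
clock: 27.68
eef_pos: [0.5057, 0.0889, 0.1484]
tool_rot: [-0.003, 1.0, -0.001, -0.002]
wrist_force: [-5.1, 2.3, -16.6]
finger_gap: 0.0531
grasp_force: 68.6
```

```bash
python3 st.py
```

```text
27.675 q6 [ 0.556 -2.121] [0.5057 0.0889 0.1484] gap 0.0531 69 F [ -5.1   2.3 -16.6] M [-0.09  1.51  0.8 ] j6 -0.754
psi now -179.68 shift [-1.3  0.9 -1.6] rot [-0.0032 -0.0025  1.2273]
```

Request:
{"name": "jog_arm", "arguments": {
  "motion": [
    [0.6,0,0,0,0,0,-0.1],
    [0.6,0,0,0,0,0,-0.2],
    [0.6,0,0,0,0,0,-0.2]
  ]
}}

```text
clock: 28.05
eef_pos: [0.507, 0.0896, 0.1487]
tool_rot: [-0.103, 0.995, 0.0, -0.0]
wrist_force: [-0.8, 4.7, -19.5]
finger_gap: 0.0534
grasp_force: 69.4
```

```bash
python3 st.py
```

```text
28.05 q6 [ 0.556 -1.92 ] [0.507  0.0896 0.1487] gap 0.0534 69 F [ -0.8   4.7 -19.5] M [ 0.39 -0.07  0.59] j6 -0.093
psi now -168.19 shift [-0.   0.2 -1.3] rot [-1.0000e-04 -1.1000e-03  1.4279e+00]
```

Request:
{"name": "jog_arm", "arguments": {
  "motion": [
    [0.6,0,0,-0.2,0,0,-0.1],
    [0.6,0,0,-0.3,0,0,-0.2],
    [0.6,0,0,-0.3,0,0,-0.2]
  ]
}}

```text
clock: 28.42
eef_pos: [0.5074, 0.0899, 0.1499]
tool_rot: [-0.201, 0.98, 0.001, 0.0]
wrist_force: [-3.9, 4.2, -11.8]
finger_gap: 0.0529
grasp_force: 70.9
```

```bash
python3 st.py
```

```text
28.425 q6 [ 0.556 -1.721] [0.5074 0.0899 0.1499] gap 0.0529 71 F [ -3.9   4.2 -11.8] M [1.   1.11 0.02] j6 0.563
psi now -156.79 shift [ 0.4  0.1 -0.1] rot [ 1.4000e-03 -4.0000e-04  1.6269e+00]
```

```bash
cat > top.py <<'E'
from h import *
def capz(n=3):
    z=[];
    for _ in range(n):
        q=pts(cams.capture("scene")).reshape(-1,3); d=q[:,:2]-[.5085,.0898]
        m=(np.hypot(*d.T)<.019)&(d@[.45,.9]>-.006)&(q[:,2]>.145)&(q[:,2]<.172); z.append(q[m,2])
    z=np.concatenate(z); print("captop n",len(z),"median",np.median(z).round(5),"mean",z.mean().round(5),"sd",z.std().round(4))
if __name__=="__main__": capz()
E
python3 top.py; python3 st.py
```

```text
captop n 245 median 0.15831 mean 0.15816 sd 0.0019
28.575 q6 [ 0.556 -1.722] [0.5073 0.0898 0.15  ] gap 0.0531 71 F [ -4.6   3.7 -10.8] M [ 1.01  1.17 -0.08] j6 0.048
psi now -156.86 shift [ 0.3  0.1 -0. ] rot [ 1.3000e-03 -4.0000e-04  1.6255e+00]
```

Request:
{"name": "jog_arm", "arguments": {
  "motion": [
    [0.6,0,0,1,0,0,0],
    [0.6,0,0,2,0,0,0],
    [0.6,0,0,2,0,0,0]
  ]
}}

```text
clock: 28.95
eef_pos: [0.5074, 0.0898, 0.1498]
tool_rot: [-0.201, 0.98, 0.001, 0.001]
wrist_force: [-11.7, 4.1, 4.1]
finger_gap: 0.0532
grasp_force: 72.5
```

```bash
python3 st.py; python3 top.py
```

```text
28.95 q6 [ 0.556 -1.722] [0.5074 0.0898 0.1498] gap 0.0532 72 F [-11.7   4.1   4.1] M [ 1.18  3.84 -0.05] j6 0.059
psi now -156.84 shift [ 0.4  0.1 -0.2] rot [2.000e-03 6.000e-04 1.626e+00]
captop n 249 median 0.15791 mean 0.15788 sd 0.002
```

Request:
{"name": "jog_arm", "arguments": {
  "motion": [
    [0.6,0,0,0,0,0,0],
    [-0.6,0,0,0.5,0,0,0],
    [-0.6,0,0,0.5,0,0,0],
    [-0.6,0,0,0.5,0,0,0],
    [-0.6,0,0,0.5,0,0,0]
  ]
}}

```text
clock: 29.72
eef_pos: [0.5081, 0.0895, 0.1482]
tool_rot: [-0.201, 0.98, 0.0, 0.001]
wrist_force: [-0.2, -0.1, -0.5]
finger_gap: 0.0685
grasp_force: 0.0
```

```bash
python3 st.py
python3 - <<'E'
from top import *
capz(4)
c=cams.capture("scene"); q=pts(c).reshape(-1,3); d=q[:,:2]-[.5085,.0898]; m=(np.hypot(*d.T)<.024)&(q[:,2]>.147)&(q[:,2]<.17); a=q[m]
A=np.c_[a[:,:2]-[.5085,.0898],np.ones(len(a))]
w=np.ones(len(a),bool)
for _ in range(4):
    k=np.linalg.lstsq(A[w],a[w,2],rcond=None)[0]; w=abs(a[:,2]-A@k)<.004
print("plane",k.round(4),w.sum())
h,wd=c["range_z"].shape; K=c["mtx"]; p=R.from_quat(c["orientation"]).inv().apply(np.array([.508,.09,.15])-c["xyz"]); u=int(K[0,2]+K[0,0]*p[0]/-p[2]); v=int(K[1,2]-K[1,1]*p[1]/-p[2])
save("free.png",np.clip(cv2.resize(c["color"][v-25:v+35,u-40:u+40],(800,600),interpolation=cv2.INTER_CUBIC)*3.5,0,255).astype(np.uint8))
E
```

```text
29.725 q6 [ 0.556 -1.721] [0.5081 0.0895 0.1482] gap 0.0685 0 F [-0.2 -0.1 -0.5] M [ 0.03  0.01 -0.03] j6 -0.004
psi now -156.76 shift [ 0.9  0.7 -1.8] rot [1.4000e-03 1.5000e-03 1.6273e+00]
captop n 337 median 0.1583 mean 0.15837 sd 0.0022
plane [ 0.1108 -0.0298  0.1579] 176
```

View pics/free.png

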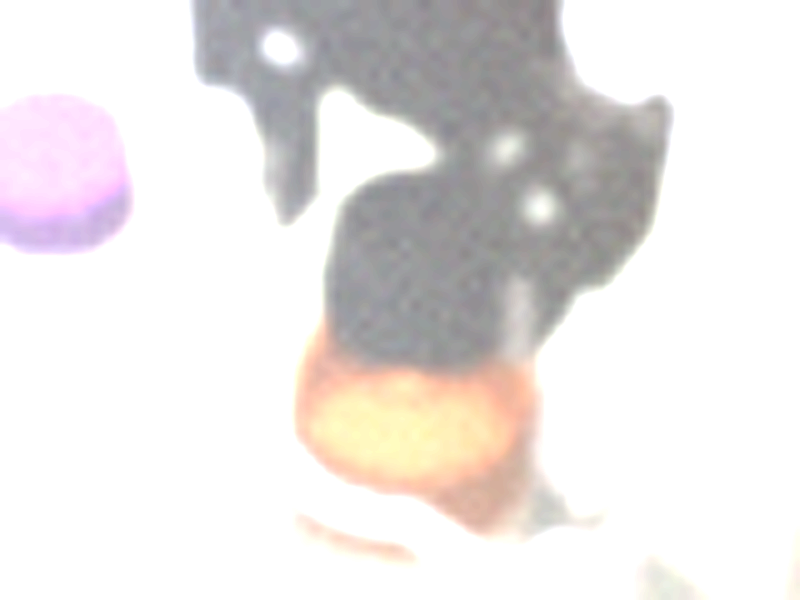

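The picture shows the cap on the neck at (430,270) and possibly tilted, but the fingers contaminate the depth reading. I'll lift clear for a clean look.

Request:
{"name": "jog_arm", "arguments": {
  "motion": [
    [-1,0,0,0,0,0,0],
    [-1,0,0,-10,0,0,0],
    [-1,0,0,-50,0,0,0],
    [-1,0,0,-100,0,0,0],
    [-1,0,0,-120,0,0,0],
    [-1,0,0,-120,0,0,0]
  ]
}}

```text
clock: 30.72
eef_pos: [0.5084, 0.0898, 0.2706]
tool_rot: [-0.202, 0.979, 0.001, 0.003]
wrist_force: [0.6, 0.7, -0.3]
finger_gap: 0.0854
grasp_force: 0.0
```

```bash
cat > cap.py <<'E'
from h import *
def plane(name,cx,cy,zlo,zhi,n=3):
    Q=np.concatenate([pts(cams.capture(name)).reshape(-1,3) for _ in range(n)])
    a=Q[(np.hypot(Q[:,0]-cx,Q[:,1]-cy)<.024)&(Q[:,2]>zlo)&(Q[:,2]<zhi)]
    if len(a)<30: print(name,"few",len(a)); return
    A=np.c_[a[:,:2]-[cx,cy],np.ones(len(a))]; w=abs(a[:,2]-np.median(a[:,2]))<.005
    for _ in range(5):
        k=np.linalg.lstsq(A[w],a[w,2],rcond=None)[0]; w=abs(a[:,2]-A@k)<.004
    print(name,cx,cy,"slopes/z",k.round(4),w.sum(),len(a),"xy mean",a[w].mean(0).round(4))
if __name__=="__main__":
    for n in("scene","top"):
        plane(n,.508,.0895,.147,.175); plane(n,.5155,-.0898,.02,.045); plane(n,.630,-.172,.02,.045)
E
python3 cap.py
python3 - <<'E'
from h import *
o=[]
for n in("scene","top"):
    c=cams.capture(n); K=c["mtx"]; p=R.from_quat(c["orientation"]).inv().apply(np.array([.508,.09,.14])-c["xyz"]); u=int(K[0,2]+K[0,0]*p[0]/-p[2]); v=int(K[1,2]-K[1,1]*p[1]/-p[2])
    o.append(cv2.resize(c["color"][v-30:v+30,u-20:u+20],(400,600),interpolation=cv2.INTER_CUBIC))
save("free2.png",np.clip(np.hstack(o)*2.5,0,255).astype(np.uint8))
E
```

```text
scene 0.508 0.0895 slopes/z [ 0.1217 -0.034   0.1578] 555 608 xy mean [0.5082 0.09   0.1578]
scene 0.5155 -0.0898 slopes/z [-0.0009 -0.0092  0.0311] 412 447 xy mean [ 0.5154 -0.0899  0.0311]
scene 0.63 -0.172 slopes/z [0.009  0.0075 0.0312] 396 425 xy mean [ 0.63   -0.1716  0.0312]
top 0.508 0.0895 slopes/z [ 0.1266 -0.0378  0.1563] 703 709 xy mean [0.4994 0.0888 0.1553]
top 0.5155 -0.0898 slopes/z [-0.0057 -0.0005  0.0293] 897 922 xy mean [ 0.5153 -0.0897  0.0293]
top 0.63 -0.172 slopes/z [0.0015 0.0034 0.0292] 825 848 xy mean [ 0.63   -0.1718  0.0292]
```

View pics/free2.png

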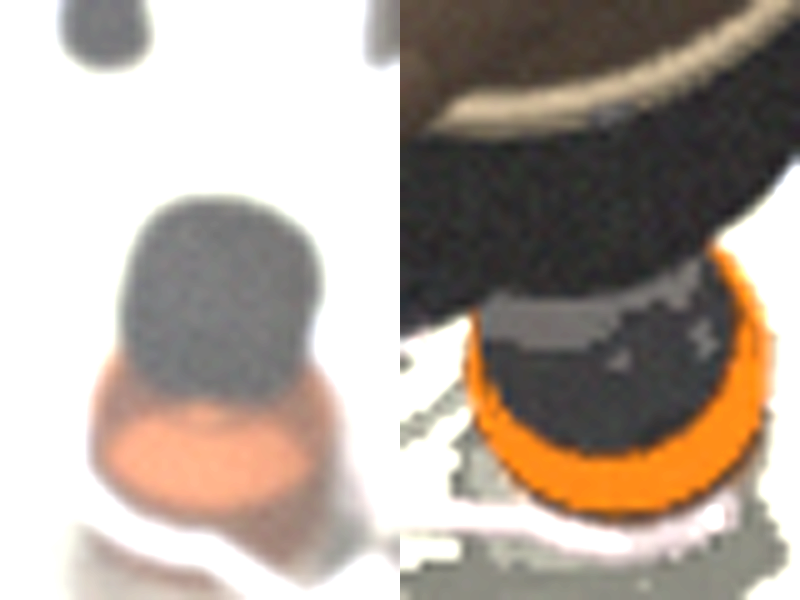

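The clean view shows the cap tilted about 7° (high on +x), centred at (220,300). One thread length has jumped a start, so it's cross-threaded. I'll grip it along the tilt axis, unscrew it fully and re-thread it.

Request:
{"name": "jog_arm", "arguments": {
  "motion": [
    [-1,0,0,40,0,0,0.17],
    [-1,0,0,80,0,0,0.34],
    [-1,0,0,100,0,0,0.51],
    [-1,0,0,110,0,0,0.68],
    [-1,0,0,121,0,0,0.68],
    [0.6,0,0,121,0,0,0.68],
    [0.6,0,0,121,0,0,0.68],
    [0.6,0,0,121,0,0,0.68],
    [0.6,0,0,121,0,0,0.68],
    [0.6,0,0,121,0,0,0.68]
  ]
}}

```text
clock: 32.98
eef_pos: [0.508, 0.0896, 0.1476]
tool_rot: [0.136, 0.991, 0.0, 0.001]
wrist_force: [-1.7, 1.7, 5.7]
finger_gap: 0.0532
grasp_force: 64.7
```

```bash
python3 st.py
```

```text
32.975 q6 [ 0.556 -2.401] [0.508  0.0896 0.1476] gap 0.0532 65 F [-1.7  1.7  5.7] M [0.19 0.87 0.15] j6 -0.158
psi now 164.33 shift [ 1.  -0.1 -2.4] rot [0.0019 0.001  0.9482]
```

Request:
{"name": "jog_arm", "arguments": {
  "motion": [
    [0.6,0,0,-1,0,0,-0.17],
    [0.6,0,0,-1.3,0,0,-0.34],
    [0.6,0,0,-1.6,0,0,-0.51],
    [0.6,0,0,-2,0,0,-0.68],
    [0.6,0,0,-2.3,0,0,-0.85],
    [0.6,0,0,-2.6,0,0,-1.02],
    [0.6,0,0,-3,0,0,-1.19],
    [0.6,0,0,-3.3,0,0,-1.36],
    [0.6,0,0,-3.6,0,0,-1.53],
    [0.6,0,0,-4,0,0,-1.7]
  ]
}}

```text
clock: 34.22
eef_pos: [0.507, 0.0899, 0.1499]
tool_rot: [-0.656, 0.755, 0.001, 0.0]
wrist_force: [1.3, -1.9, -5.5]
finger_gap: 0.0534
grasp_force: 65.3
```

```bash
python3 st.py
```

```text
34.225 q6 [ 0.556 -0.696] [0.507  0.0899 0.1499] gap 0.0534 65 F [ 1.3 -1.9 -5.5] M [-0.18 -0.33 -0.19] j6 -1.963
psi now -98.08 shift [ 0.  -0.  -0.1] rot [ 2.2000e-03 -2.0000e-04  2.6516e+00]
```

Request:
{"name": "jog_arm", "arguments": {
  "motion": [
    [0.6,0,0,-0.3,0,0,-0.17],
    [0.6,0,0,-0.6,0,0,-0.34],
    [0.6,0,0,-1,0,0,-0.51],
    [0.6,0,0,-1.3,0,0,-0.68],
    [0.6,0,0,-1.6,0,0,-0.85],
    [0.6,0,0,-2,0,0,-1.02],
    [0.6,0,0,-2.3,0,0,-1.19],
    [0.6,0,0,-2.6,0,0,-1.36],
    [0.6,0,0,-3,0,0,-1.53],
    [0.6,0,0,-3.3,0,0,-1.7]
  ]
}}

```text
clock: 35.48
eef_pos: [0.5069, 0.0892, 0.1533]
tool_rot: [1.0, -0.006, -0.0, -0.0]
wrist_force: [-1.1, 0.0, -2.7]
finger_gap: 0.0533
grasp_force: 65.9
```

```bash
python3 st.py
```

```text
35.475 q6 [0.556 1.004] [0.5069 0.0892 0.1533] gap 0.0533 66 F [-1.1  0.  -2.7] M [ 0.12  0.89 -0.53] j6 -1.724
psi now -0.66 shift [ 0.1 -0.6  3.3] rot [-1.0000e-03  1.0000e-04 -1.9315e+00]
```

Request:
{"name": "jog_arm", "arguments": {
  "motion": [
    [0.6,0,0,-0.3,0,0,-0.17],
    [0.6,0,0,-0.6,0,0,-0.34],
    [0.6,0,0,-1,0,0,-0.51],
    [0.6,0,0,-1.3,0,0,-0.68],
    [0.6,0,0,-1.6,0,0,-0.85],
    [0.6,0,0,-2,0,0,-1.02],
    [0.6,0,0,-2.3,0,0,-1.19],
    [0.6,0,0,-2.6,0,0,-1.36],
    [0.6,0,0,-3,0,0,-1.53],
    [0.6,0,0,-3.3,0,0,-1.7]
  ]
}}

```text
clock: 36.72
eef_pos: [0.5065, 0.0887, 0.1564]
tool_rot: [0.664, 0.747, -0.001, -0.0]
wrist_force: [0.8, -2.7, -6.7]
finger_gap: 0.0531
grasp_force: 65.5
```

```bash
python3 st.py; python3 cap.py | grep 0.508
```

```text
36.725 q6 [0.555 2.704] [0.5065 0.0887 0.1564] gap 0.0531 65 F [ 0.8 -2.7 -6.7] M [-1.51 -0.53 -0.28] j6 -1.933
psi now 96.75 shift [1.1 0.6 6.4] rot [-0.0018  0.0003 -0.2313]
scene 0.508 0.0895 slopes/z [ 0.0048 -0.1577  0.1663] 442 473 xy mean [0.5044 0.0943 0.1655]
```

Request:
{"name": "jog_arm", "arguments": {
  "motion": [
    [-0.7,0,0,0.8,0,0,0],
    [-0.7,0,0,0.8,0,0,0],
    [-0.7,0,0,0.8,0,0,0.18],
    [-0.7,0,0,0.8,0,0,0.36],
    [-0.7,0,0,0.8,0,0,0.54],
    [-0.7,0,0,0.8,0,0,0.72],
    [-0.7,0,0,0.8,0,0,0.9],
    [-0.7,0,0,0.8,0,0,1.08],
    [-0.7,0,0,0.8,0,0,1.26],
    [-0.7,0,0,0.8,0,0,1.44]
  ]
}}

```text
clock: 38.88
eef_pos: [0.509, 0.0899, 0.1578]
tool_rot: [0.993, 0.119, 0.002, -0.0]
wrist_force: [0.2, 0.9, -0.6]
finger_gap: 0.0725
grasp_force: 0.0
```

```bash
python3 st.py
python3 - <<'E'
from cap import *
plane("scene",.507,.0895,.15,.185,1)
go([.5075,.0895,.1595],4.5)
E
```

```text
38.875 q6 [0.556 1.253] [0.509  0.0899 0.1578] gap 0.0725 0 F [ 0.2  0.9 -0.6] M [ 0.02  0.03 -0.02] j6 2.379
psi now 13.65 shift [-2.  -0.4  7.8] rot [ 0.0032 -0.0034 -1.6816]
scene 0.507 0.0895 slopes/z [-0.0701 -0.142   0.1661] 172 177 xy mean [0.511  0.0894 0.1659]
psi now 13.15 shift [-1.5  0.  -1.8] rot [-0.0007 -0.004   0.1509]
```

Request:
{"name": "jog_arm", "arguments": {
  "motion": [
    [-0.7,-1,0,0,0,-0.004,0.17],
    [-0.7,-1,0,0,0,-0.004,0.34],
    [-0.7,-1,0,0,0,-0.004,0.51],
    [-0.7,-1,0,0,0,-0.004,0.66],
    [0.6,-1,0,0,0,-0.004,0.66],
    [0.6,-1,0,0,0,-0.004,0.66],
    [0.6,-1,0,0,0,-0.004,0.66],
    [0.6,-1,0,0,0,-0.004,0.66]
  ]
}}

```text
clock: 39.92
eef_pos: [0.5081, 0.0897, 0.1581]
tool_rot: [0.979, -0.203, -0.0, -0.001]
wrist_force: [-0.4, 0.8, 5.2]
finger_gap: 0.0542
grasp_force: 60.9
```

```bash
python3 st.py
python3 - <<'E'
from cap import *
plane("scene",.507,.0895,.15,.185,1)
E
```

```text
39.925 q6 [0.555 0.608] [0.5081 0.0897 0.1581] gap 0.0542 61 F [-0.4  0.8  5.2] M [ 0.18  0.16 -0.02] j6 0.004
psi now -23.46 shift [-1.   0.4  8.1] rot [-1.3000e-03 -1.7000e-03 -2.3293e+00]
scene 0.507 0.0895 slopes/z [-0.0731 -0.1524  0.166 ] 59 63 xy mean [0.5188 0.0823 0.1663]
```

Request:
{"name": "jog_arm", "arguments": {
  "motion": [
    [0.6,0,0,-1,0,0,-0.17],
    [0.6,0,0,-1.4,0,0,-0.34],
    [0.6,0,0,-1.8,0,0,-0.51],
    [0.6,0,0,-2.2,0,0,-0.68],
    [0.6,0,0,-2.6,0,0,-0.85],
    [0.6,0,0,-3,0,0,-1.02],
    [0.6,0,0,-3.4,0,0,-1.19],
    [0.6,0,0,-3.8,0,0,-1.36],
    [0.6,0,0,-4.2,0,0,-1.53],
    [0.6,0,0,-4.6,0,0,-1.7]
  ]
}}

```text
clock: 41.22
eef_pos: [0.5062, 0.0902, 0.1612]
tool_rot: [0.798, 0.603, -0.001, -0.002]
wrist_force: [-4.6, 5.4, 0.1]
finger_gap: 0.0544
grasp_force: 61.9
```

```bash
python3 st.py
```

```text
41.225 q6 [0.556 2.313] [0.5062 0.0902 0.1612] gap 0.0544 62 F [-4.6  5.4  0.1] M [ 2.16  1.78 -0.07] j6 -2.152
psi now 74.2 shift [-0.2  0.9 11.2] rot [-0.0035 -0.0026 -0.6248]
```

Request:
{"name": "jog_arm", "arguments": {
  "motion": [
    [0.6,0,0,-0.6,0,0,-0.17],
    [0.6,0,0,-1.2,0,0,-0.34],
    [0.6,0,0,-2,0,0,-0.5],
    [0.6,0,0,-4,0,0,-0.6],
    [0.6,0,0,-4,0,0,-0.6]
  ]
}}

```text
clock: 41.85
eef_pos: [0.5058, 0.0889, 0.165]
tool_rot: [0.587, 0.81, -0.001, -0.002]
wrist_force: [-5.5, 0.5, 0.5]
finger_gap: 0.0543
grasp_force: 62.1
```

```bash
python3 st.py
python3 - <<'E'
from cap import *
plane("scene",.507,.0895,.16,.19,2)
E
```

```text
41.85 q6 [0.555 2.905] [0.5058 0.0889 0.165 ] gap 0.0543 62 F [-5.5  0.5  0.5] M [-0.05  1.96  0.03] j6 0.907
psi now 108.13 shift [ 0.5  1.5 15. ] rot [-0.0045 -0.0017 -0.0326]
scene 0.507 0.0895 slopes/z [0.0999 0.0325 0.1728] 237 256 xy mean [0.5037 0.0956 0.1727]
```

Request:
{"name": "jog_arm", "arguments": {
  "motion": [
    [-0.7,0,0,0,0,0,0],
    [-0.7,0,0,0,0,0,0],
    [-0.7,0,0,0,0,0,0]
  ]
}}

```text
clock: 42.32
eef_pos: [0.5073, 0.0893, 0.1656]
tool_rot: [0.588, 0.809, -0.0, -0.001]
wrist_force: [-0.9, 0.0, -0.1]
finger_gap: 0.0726
grasp_force: 0.0
```

Run:
```python
from cap import *
plane("scene",.507,.0895,.155,.185,2); plane("top",.507,.0895,.155,.185,1)
go([.5077,.0896,.161],108)
```

```text
scene 0.507 0.0895 slopes/z [-0.0048  0.0214  0.1672] 299 304 xy mean [0.5046 0.0941 0.1673]
top few 0
psi now 107.96 shift [0.1 0.9 4.4] rot [-0.0022 -0.0016 -0.0007]
```

Cap now rests level on the thread. Regripping along its thread axis and screwing on again.

Request:
{"name": "jog_arm", "arguments": {
  "motion": [
    [-0.7,0,0.5,6,-0.002,-0.0016,0],
    [0.6,0,0.5,6,-0.002,-0.0016,0],
    [0.6,0,0.5,6,-0.002,-0.0016,0],
    [0.6,0,0.5,6,-0.002,-0.0016,0],
    [0.6,0,0.5,6,-0.002,-0.0016,0]
  ]
}}

```text
clock: 43.1
eef_pos: [0.5072, 0.0894, 0.1593]
tool_rot: [0.588, 0.809, -0.0, -0.0]
wrist_force: [-0.3, 0.5, 0.1]
finger_gap: 0.053
grasp_force: 62.7
```

```bash
python3 st.py
```

```text
43.1 q6 [0.556 2.899] [0.5072 0.0894 0.1593] gap 0.053 63 F [-0.3  0.5  0.1] M [-0.03  0.04 -0.01] j6 0.0
psi now 107.96 shift [ 0.5 -0.   9.3] rot [-0.0006 -0.     -0.0357]
```

Request:
{"name": "jog_arm", "arguments": {
  "motion": [
    [0.6,0,0,0.3,0,0,0.17],
    [0.6,0,0,0.6,0,0,0.34],
    [0.6,0,0,1,0,0,0.51],
    [0.6,0,0,1.3,0,0,0.68],
    [0.6,0,0,1.6,0,0,0.85],
    [0.6,0,0,1.9,0,0,1.02],
    [0.6,0,0,2.3,0,0,1.19],
    [0.6,0,0,2.6,0,0,1.36],
    [0.6,0,0,2.9,0,0,1.53],
    [0.6,0,0,3.2,0,0,1.7]
  ]
}}

```text
clock: 44.35
eef_pos: [0.5072, 0.0894, 0.1561]
tool_rot: [0.996, 0.089, -0.0, 0.0]
wrist_force: [-0.0, -0.5, 0.3]
finger_gap: 0.0532
grasp_force: 62.7
```

```bash
python3 st.py
```

```text
44.35 q6 [0.556 1.194] [0.5072 0.0894 0.1561] gap 0.0532 63 F [-0.  -0.5  0.3] M [-0.05  0.    0.02] j6 2.247
psi now 10.23 shift [-0.1 -0.5  6.1] rot [-4.0000e-04  4.0000e-04 -1.7413e+00]
```

Request:
{"name": "jog_arm", "arguments": {
  "motion": [
    [0.6,0,0,0.5,0,0,0.17],
    [0.6,0,0,0.9,0,0,0.34],
    [0.6,0,0,1.2,0,0,0.51],
    [0.6,0,0,1.5,0,0,0.68],
    [0.6,0,0,1.8,0,0,0.85],
    [0.6,0,0,2.1,0,0,1.02],
    [0.6,0,0,2.5,0,0,1.19],
    [0.6,0,0,2.8,0,0,1.36],
    [0.6,0,0,3.1,0,0,1.53],
    [0.6,0,0,3.4,0,0,1.7]
  ]
}}

```text
clock: 45.6
eef_pos: [0.5073, 0.0894, 0.1528]
tool_rot: [0.724, -0.689, -0.0, 0.0]
wrist_force: [0.1, -0.3, -0.1]
finger_gap: 0.0533
grasp_force: 62.8
```

```bash
python3 st.py
```

```text
45.6 q6 [ 0.556 -0.506] [0.5073 0.0894 0.1528] gap 0.0533 63 F [ 0.1 -0.3 -0.1] M [ 0.04 -0.06  0.03] j6 2.246
psi now -87.17 shift [-0.4  0.2  2.8] rot [-0.0000e+00 -5.0000e-04  2.8419e+00]
```

Request:
{"name": "jog_arm", "arguments": {
  "motion": [
    [0.6,0,0,0.3,0,0,0.17],
    [0.6,0,0,0.6,0,0,0.34],
    [0.6,0,0,1,0,0,0.51],
    [0.6,0,0,1.3,0,0,0.68],
    [0.6,0,0,1.6,0,0,0.85],
    [0.6,0,0,1.9,0,0,1.02],
    [0.6,0,0,2.3,0,0,1.19],
    [0.6,0,0,2.6,0,0,1.36],
    [0.6,0,0,2.9,0,0,1.53],
    [0.6,0,0,3.2,0,0,1.7]
  ]
}}

```text
clock: 46.85
eef_pos: [0.5072, 0.0894, 0.1496]
tool_rot: [0.04, 0.999, -0.0, -0.0]
wrist_force: [-0.7, -1.3, -0.7]
finger_gap: 0.0529
grasp_force: 62.8
```

```bash
python3 st.py
```

```text
46.85 q6 [ 0.556 -2.206] [0.5072 0.0894 0.1496] gap 0.0529 63 F [-0.7 -1.3 -0.7] M [0.01 0.04 0.02] j6 2.246
psi now 175.43 shift [ 0.3  0.4 -0.4] rot [-4.0000e-04 -3.0000e-04  1.1419e+00]
```

Request:
{"name": "jog_arm", "arguments": {
  "motion": [
    [-0.6,0,0,0,0,0,0],
    [-0.6,0,0,0,0,0,0],
    [-0.6,0,0,0,0,0,-0.18],
    [-0.6,0,0,0,0,0,-0.36],
    [-0.6,0,0,0,0,0,-0.54],
    [-0.6,0,0,0,0,0,-0.72],
    [-0.6,0,0,0,0,0,-0.9],
    [-0.6,0,0,0,0,0,-1.08],
    [-0.6,0,0,0,0,0,-1.26],
    [-0.6,0,0,0,0,0,-1.44]
  ]
}}

```text
clock: 48.1
eef_pos: [0.5072, 0.0894, 0.1496]
tool_rot: [-0.635, 0.773, 0.0, -0.0]
wrist_force: [-1.4, 0.6, -0.2]
finger_gap: 0.0688
grasp_force: 0.0
```

Request:
{"name": "jog_arm", "arguments": {
  "motion": [
    [-0.6,0,0,0,0,0,-0.18],
    [-0.6,0,0,0,0,0,-0.36],
    [-0.6,0,0,0,0,0,-0.54],
    [-0.6,0,0,0,0,0,-0.72],
    [-0.6,0,0,0,0,0,-0.9],
    [-0.6,0,0,0,0,0,-1.08],
    [-0.6,0,0,0,0,0,-1.26],
    [-0.6,0,0,0,0,0,-1.44],
    [-0.6,0,0,0,0,0,-1.62],
    [-0.6,0,0,0,0,0,-1.7]
  ]
}}

```text
clock: 49.35
eef_pos: [0.5072, 0.0894, 0.1496]
tool_rot: [0.999, -0.034, -0.0, 0.0]
wrist_force: [0.4, -0.1, 0.6]
finger_gap: 0.0683
grasp_force: 0.0
```

Request:
{"name": "jog_arm", "arguments": {
  "motion": [
    [0.6,0,0,0,0,0,0],
    [0.6,0,0,0,0,0,0],
    [0.6,0,0,0,0,0,0],
    [0.6,0,0,0,0,0,0]
  ]
}}

```text
clock: 49.85
eef_pos: [0.5075, 0.0894, 0.15]
tool_rot: [0.999, -0.038, 0.0, 0.0]
wrist_force: [-1.2, -0.8, 5.8]
finger_gap: 0.053
grasp_force: 62.2
```

```bash
python3 st.py
python3 - <<'E'
from cap import *
plane("scene",.507,.0895,.145,.175,1)
E
```

```text
49.85 q6 [0.556 0.939] [0.5075 0.0894 0.15  ] gap 0.053 62 F [-1.2 -0.8  5.8] M [-0.18  0.35  0.02] j6 -0.028
psi now -4.34 shift [-0.5 -0.3 -0. ] rot [ 3.0000e-04 -0.0000e+00 -1.9957e+00]
scene 0.507 0.0895 slopes/z [0.0086 0.013  0.1573] 104 107 xy mean [0.5153 0.0874 0.1573]
```

Request:
{"name": "jog_arm", "arguments": {
  "motion": [
    [0.6,0,0,0.2,0,0,0.15],
    [0.6,0,0,0.4,0,0,0.3],
    [0.6,0,0,0.7,0,0,0.45],
    [0.6,0,0,0.9,0,0,0.6],
    [0.6,0,0,0.9,0,0,0.6]
  ]
}}

```text
clock: 50.52
eef_pos: [0.5075, 0.0895, 0.1489]
tool_rot: [0.944, -0.331, 0.0, -0.0]
wrist_force: [-0.8, 1.0, 3.5]
finger_gap: 0.0531
grasp_force: 62.1
```

```bash
python3 st.py
```

```text
50.525 q6 [0.556 0.34 ] [0.5075 0.0895 0.1489] gap 0.0531 62 F [-0.8  1.   3.5] M [ 0.07  0.09 -0.1 ] j6 -1.211
psi now -38.67 shift [-0.5  0.1 -1.1] rot [-1.0000e-04 -2.0000e-04 -2.5948e+00]
```

Request:
{"name": "jog_arm", "arguments": {
  "motion": [
    [0.6,0,0,0.2,0,0,0.15],
    [0.6,0,0,0.4,0,0,0.3],
    [0.6,0,0,0.4,0,0,0.3]
  ]
}}

```text
clock: 50.9
eef_pos: [0.5077, 0.0896, 0.1487]
tool_rot: [0.884, -0.468, 0.0, -0.0]
wrist_force: [-1.1, -1.1, 5.9]
finger_gap: 0.0537
grasp_force: 62.3
```

```bash
python3 st.py
```

```text
50.9 q6 [0.556 0.041] [0.5077 0.0896 0.1487] gap 0.0537 62 F [-1.1 -1.1  5.9] M [ 0.09  0.09 -0.04] j6 -0.952
psi now -55.79 shift [-0.5  0.5 -1.3] rot [ 1.0000e-04 -1.0000e-03 -2.8936e+00]
```

Request:
{"name": "jog_arm", "arguments": {
  "motion": [
    [0.6,0,0,0,0,0,0.12],
    [0.6,0,0,0,0,0,0.25],
    [0.6,0,0,0,0,0,0.25]
  ]
}}

```text
clock: 51.28
eef_pos: [0.5078, 0.0897, 0.1487]
tool_rot: [0.819, -0.574, 0.0, -0.0]
wrist_force: [-0.4, 0.8, 4.6]
finger_gap: 0.0532
grasp_force: 62.2
```

```bash
python3 st.py
```

```text
51.275 q6 [ 0.556 -0.209] [0.5078 0.0897 0.1487] gap 0.0532 62 F [-0.4  0.8  4.6] M [ 0.08 -0.03 -0.02] j6 -0.823
psi now -70.1 shift [-0.4  0.7 -1.3] rot [1.0000e-04 1.4000e-03 3.1398e+00]
```

Request:
{"name": "jog_arm", "arguments": {
  "motion": [
    [0.6,0,0,0,0,0,0.1],
    [0.6,0,0,0,0,0,0.17],
    [0.6,0,0,0,0,0,0.17]
  ]
}}

```text
clock: 51.65
eef_pos: [0.5076, 0.0893, 0.1487]
tool_rot: [0.767, -0.641, 0.0, -0.0]
wrist_force: [-0.8, -1.9, 6.7]
finger_gap: 0.053
grasp_force: 62.3
```

```bash
python3 st.py
```

```text
51.65 q6 [ 0.556 -0.378] [0.5076 0.0893 0.1487] gap 0.053 62 F [-0.8 -1.9  6.7] M [-0.5  -0.19 -0.11] j6 -0.246
psi now -79.8 shift [-0.6  0.5 -1.3] rot [-5.0000e-04  6.0000e-04  2.9705e+00]
```

Request:
{"name": "jog_arm", "arguments": {
  "motion": [
    [0.6,-0.4,0,0.3,0,0,0.1],
    [0.6,-0.8,0,0.3,0,0,0.17],
    [0.6,-0.8,0,0.3,0,0,0.17]
  ]
}}

```text
clock: 52.02
eef_pos: [0.5075, 0.0892, 0.1486]
tool_rot: [0.71, -0.704, 0.001, 0.0]
wrist_force: [0.6, -6.9, 8.0]
finger_gap: 0.0532
grasp_force: 62.5
```

```bash
python3 st.py
```

```text
52.025 q6 [ 0.557 -0.55 ] [0.5075 0.0892 0.1486] gap 0.0532 62 F [ 0.6 -6.9  8. ] M [-2.34 -0.63 -0.27] j6 -0.104
psi now -89.53 shift [-0.6  0.5 -1.4] rot [-2.4000e-03  1.0000e-04  2.8007e+00]
```

Request:
{"name": "jog_arm", "arguments": {
  "motion": [
    [0.6,-0.4,0,0,0,0,0.08],
    [0.6,-0.8,0,0,0,0,0.12],
    [0.6,-0.8,0,0,0,0,0.12]
  ]
}}

```text
clock: 52.4
eef_pos: [0.5074, 0.0893, 0.1486]
tool_rot: [-0.667, 0.745, -0.001, -0.001]
wrist_force: [1.1, -9.3, 7.0]
finger_gap: 0.053
grasp_force: 62.5
```

```bash
python3 st.py
```

```text
52.4 q6 [ 0.557 -0.67 ] [0.5074 0.0893 0.1486] gap 0.053 62 F [ 1.1 -9.3  7. ] M [-3.49 -0.88  0.02] j6 -0.254
psi now -96.36 shift [-0.4  0.4 -1.4] rot [-3.8000e-03 -6.0000e-04  2.6816e+00]
```

Request:
{"name": "jog_arm", "arguments": {
  "motion": [
    [0.6,-0.3,0,0,0,0,0.07],
    [0.6,-0.5,0,0,0,0,0.12],
    [0.6,-0.5,0,0,0,0,0.12]
  ]
}}

```text
clock: 52.78
eef_pos: [0.5072, 0.0895, 0.1486]
tool_rot: [-0.621, 0.784, -0.001, -0.001]
wrist_force: [0.6, -10.4, 7.8]
finger_gap: 0.0533
grasp_force: 62.6
```

```bash
python3 st.py
```

```text
52.775 q6 [ 0.558 -0.792] [0.5072 0.0895 0.1486] gap 0.0533 63 F [  0.6 -10.4   7.8] M [-3.98 -0.77 -0.23] j6 -0.049
psi now -103.28 shift [-0.2  0.3 -1.4] rot [-4.2000e-03 -1.0000e-03  2.5608e+00]
```

Request:
{"name": "jog_arm", "arguments": {
  "motion": [
    [0.6,1,0,0,0,0,0.1],
    [0.6,1.4,0,0,0,0,0.2],
    [0.6,1.4,0,0,0,0,0.2]
  ]
}}

```text
clock: 53.15
eef_pos: [0.5074, 0.0891, 0.1487]
tool_rot: [-0.539, 0.842, -0.001, -0.0]
wrist_force: [-0.3, -5.8, 8.3]
finger_gap: 0.053
grasp_force: 63.0
```

```bash
python3 st.py
```

```text
53.15 q6 [ 0.557 -0.99 ] [0.5074 0.0891 0.1487] gap 0.053 63 F [-0.3 -5.8  8.3] M [-2.7  -1.   -0.55] j6 -0.046
psi now -114.77 shift [-0.4  0.6 -1.3] rot [-2.1000e-03  1.0000e-03  2.3603e+00]
```

Request:
{"name": "jog_arm", "arguments": {
  "motion": [
    [0.6,0,0,-2,0,0,0],
    [0.6,0,0,-2,0,0,0]
  ]
}}

```text
clock: 53.4
eef_pos: [0.5074, 0.0891, 0.1489]
tool_rot: [-0.539, 0.842, -0.001, -0.0]
wrist_force: [8.2, -5.9, -9.6]
finger_gap: 0.0528
grasp_force: 68.4
```

```bash
python3 st.py
```

```text
53.4 q6 [ 0.556 -0.989] [0.5074 0.0891 0.1489] gap 0.0528 68 F [ 8.2 -5.9 -9.6] M [-2.69 -3.76 -0.49] j6 0.451
psi now -114.75 shift [-0.5  0.6 -1.1] rot [-1.8000e-03 -0.0000e+00  2.3605e+00]
```

Request:
{"name": "jog_arm", "arguments": {
  "motion": [
    [0.6,0,0,4,0,0,0],
    [0.6,0,0,4.5,0,0,0.1],
    [0.6,0,0,4.5,0,0,0.2],
    [0.6,0,0,4.5,0,0,0.2]
  ]
}}

```text
clock: 53.9
eef_pos: [0.5098, 0.0913, 0.1486]
tool_rot: [-0.453, 0.892, -0.001, 0.003]
wrist_force: [-1.9, 0.4, 19.5]
finger_gap: 0.053
grasp_force: 71.3
```

```bash
python3 st.py
```

```text
53.9 q6 [ 0.558 -1.191] [0.5098 0.0913 0.1486] gap 0.053 71 F [-1.9  0.4 19.5] M [-0.3  -0.17 -0.66] j6 0.181
psi now -126.15 shift [ 2.8  1.4 -1.4] rot [0.0033 0.0076 2.1615]
```

Request:
{"name": "jog_arm", "arguments": {
  "motion": [
    [0.6,0,0,-2,0,0,0],
    [-0.6,0,0,-2,0,0,0],
    [-0.6,0,0,-2,0,0,0],
    [-0.6,0,0,-2,0,0,0]
  ]
}}

```text
clock: 54.4
eef_pos: [0.5063, 0.0899, 0.147]
tool_rot: [-0.451, 0.892, 0.0, -0.001]
wrist_force: [-1.3, -0.6, -0.1]
finger_gap: 0.0683
grasp_force: 0.0
```

```bash
python3 st.py
python3 - <<'E'
from cap import *
plane("scene",.5075,.0895,.145,.175,2)
go([.5075,.0895,.1485],-126)
E
```

```text
54.4 q6 [ 0.558 -1.192] [0.5063 0.0899 0.147 ] gap 0.0683 0 F [-1.3 -0.6 -0.1] M [-0.01  0.02  0.02] j6 0.024
psi now -126.34 shift [-0.3 -0.6 -3. ] rot [-1.1000e-03 -2.0000e-03  2.1583e+00]
scene 0.5075 0.0895 slopes/z [ 0.0881 -0.0589  0.1574] 401 414 xy mean [0.5078 0.0901 0.1574]
psi now -126.36 shift [-0.2 -1.1 -1.3] rot [ 0.0007 -0.0011 -0.0062]
```

Request:
{"name": "jog_arm", "arguments": {
  "motion": [
    [-0.6,-0.2,-1.1,-1.7,0,0,0.18],
    [-0.6,-0.2,-1.1,-1.7,0,0,0.36],
    [-0.6,-0.2,-1.1,-1.7,0,0,0.54],
    [-0.6,-0.2,-1.1,-1.7,0,0,0.72],
    [-0.6,-0.2,-1.1,-1.7,0,0,0.9],
    [-0.6,-0.2,-1.1,-1.7,0,0,1.08],
    [-0.6,-0.2,-1.1,-1.7,0,0,1.26],
    [-0.6,-0.2,-1.1,-1.7,0,0,1.44],
    [0.6,-0.2,-1.1,-1.7,0,0,1.57],
    [0.6,-0.2,-1.1,-1.7,0,0,1.57]
  ]
}}

```text
clock: 55.75
eef_pos: [0.5073, 0.0894, 0.1493]
tool_rot: [0.312, 0.95, -0.0, -0.001]
wrist_force: [-3.8, 0.5, 4.7]
finger_gap: 0.0532
grasp_force: 62.3
```

Request:
{"name": "jog_arm", "arguments": {
  "motion": [
    [0.6,0,0,0,0,0,0],
    [0.6,0,0,-0.3,0,0,-0.18],
    [0.6,0,0,-0.7,0,0,-0.36],
    [0.6,0,0,-1,0,0,-0.54],
    [0.6,0,0,-1.4,0,0,-0.72],
    [0.6,0,0,-1.7,0,0,-0.9],
    [0.6,0,0,-2.1,0,0,-1.08],
    [0.6,0,0,-2.4,0,0,-1.26],
    [0.6,0,0,-2.8,0,0,-1.44],
    [0.6,0,0,-3.1,0,0,-1.62]
  ]
}}

```text
clock: 57.0
eef_pos: [0.5075, 0.089, 0.1521]
tool_rot: [-0.476, 0.879, -0.0, -0.001]
wrist_force: [-1.4, -2.6, 2.1]
finger_gap: 0.0532
grasp_force: 62.8
```

```bash
python3 st.py
```

```text
57.0 q6 [ 0.555 -1.134] [0.5075 0.089  0.1521] gap 0.0532 63 F [-1.4 -2.6  2.1] M [-0.69  0.37 -0.18] j6 -2.133
psi now -123.12 shift [-0.4  0.8  2.1] rot [-1.5000e-03 -1.4000e-03  2.2144e+00]
```

Request:
{"name": "jog_arm", "arguments": {
  "motion": [
    [0.6,0,0,-0.6,0,0,-0.185],
    [0.6,0,0,-1,0,0,-0.37],
    [0.6,0,0,-1.4,0,0,-0.555],
    [0.6,0,0,-1.7,0,0,-0.74],
    [0.6,0,0,-2.1,0,0,-0.925],
    [0.6,0,0,-2.4,0,0,-1.11],
    [0.6,0,0,-2.8,0,0,-1.295],
    [0.6,0,0,-3.1,0,0,-1.48],
    [0.6,0,0,-3.5,0,0,-1.665],
    [0.6,0,0,-3.8,0,0,-1.85]
  ]
}}

```text
clock: 58.25
eef_pos: [0.5078, 0.0899, 0.1558]
tool_rot: [0.989, -0.149, -0.0, -0.0]
wrist_force: [0.6, 2.2, -0.4]
finger_gap: 0.0534
grasp_force: 63.2
```

Request:
{"name": "jog_arm", "arguments": {
  "motion": [
    [0.6,0,0,-0.5,0,0,-0.185],
    [0.6,0,0,-0.9,0,0,-0.37],
    [0.6,0,0,-1.2,0,0,-0.555],
    [0.6,0,0,-1.6,0,0,-0.74],
    [0.6,0,0,-1.9,0,0,-0.925],
    [0.6,0,0,-2.3,0,0,-1.11],
    [0.6,0,0,-2.6,0,0,-1.295],
    [0.6,0,0,-3,0,0,-1.48],
    [0.6,0,0,-3.3,0,0,-1.665],
    [0.6,0,0,-3.7,0,0,-1.85]
  ]
}}

```text
clock: 59.5
eef_pos: [0.5071, 0.0894, 0.1593]
tool_rot: [0.714, 0.7, -0.001, -0.001]
wrist_force: [-2.9, 0.7, 0.9]
finger_gap: 0.053
grasp_force: 63.4
```

```bash
python3 st.py
```

```text
59.5 q6 [0.556 2.567] [0.5071 0.0894 0.1593] gap 0.053 63 F [-2.9  0.7  0.9] M [ 0.03  0.95 -0.13] j6 -2.338
psi now 88.89 shift [ 0.4 -0.1  9.3] rot [-2.000e-03  2.000e-04 -3.685e-01]
```

Request:
{"name": "jog_arm", "arguments": {
  "motion": [
    [0.6,0,0,-0.5,0,0,-0.185],
    [0.6,0,0,-1,0,0,-0.37],
    [0.6,0,0,-3.5,0,0,-0.37],
    [-0.6,0,0,-3.5,0,0,-0.37],
    [-0.6,0,0,-3,0,0,-0.37],
    [-0.6,0,0,-1,0,0,-0.37]
  ]
}}

```text
clock: 60.25
eef_pos: [0.5082, 0.0897, 0.1612]
tool_rot: [0.576, 0.817, 0.0, 0.0]
wrist_force: [0.2, 1.2, 0.8]
finger_gap: 0.0681
grasp_force: 0.0
```

```bash
python3 st.py
python3 - <<'E'
from cap import *
plane("scene",.5075,.0895,.15,.185,1)
E
```

```text
60.25 q6 [0.556 2.928] [0.5082 0.0897 0.1612] gap 0.0681 0 F [0.2 1.2 0.8] M [-0.03  0.04  0.02] j6 -0.027
psi now 109.62 shift [ 0.5 -1.1 11.2] rot [ 0.0006  0.0001 -0.0066]
scene 0.5075 0.0895 slopes/z [-0.0192 -0.1194  0.1678] 151 152 xy mean [0.5049 0.0943 0.1673]
```

Request:
{"name": "jog_arm", "arguments": {
  "motion": [
    [-0.6,0,-0.7,0,0,0,0.185],
    [-0.6,0,-0.7,0,0,0,0.37],
    [-0.6,0,-0.7,0,0,0,0.555],
    [-0.6,0,-0.7,0,0,0,0.74],
    [0.6,0,-0.7,0,0,0,0.74],
    [0.6,0,-0.7,0,0,0,0.74],
    [0.6,0,-0.7,-0.5,0,0,0.56],
    [0.6,0,-0.7,-1,0,0,0.38],
    [0.6,0,-0.7,-1.5,0,0,0.2],
    [0.6,0,-0.7,-2,0,0,0.02]
  ]
}}

```text
clock: 61.55
eef_pos: [0.507, 0.0896, 0.1627]
tool_rot: [0.58, 0.814, -0.0, -0.0]
wrist_force: [-0.6, 2.4, 0.1]
finger_gap: 0.0532
grasp_force: 62.5
```

Request:
{"name": "jog_arm", "arguments": {
  "motion": [
    [0.6,0,0,-2.5,0,0,0],
    [-0.6,0,0,-2,0,0,0],
    [-0.6,0,0,0,0,0,0],
    [-0.6,0,0,1.5,0,0,0]
  ]
}}

```text
clock: 62.05
eef_pos: [0.5071, 0.0893, 0.161]
tool_rot: [0.584, 0.811, -0.0, -0.0]
wrist_force: [0.0, -0.2, -0.2]
finger_gap: 0.0683
grasp_force: 0.0
```

```bash
python3 st.py
python3 - <<'E'
from cap import *
plane("scene",.5075,.0895,.15,.185,1)
E
```

```text
62.05 q6 [0.556 2.908] [0.5071 0.0893 0.161 ] gap 0.0683 0 F [ 0.  -0.2 -0.2] M [0.03 0.04 0.02] j6 -0.022
psi now 108.48 shift [ 0.5  0.1 11. ] rot [-0.0007  0.0001 -0.0266]
scene 0.5075 0.0895 slopes/z [-0.0369  0.0432  0.1656] 141 143 xy mean [0.5046 0.0939 0.1659]
```

Request:
{"name": "jog_arm", "arguments": {
  "motion": [
    [-0.6,0,0,3,0,0,0],
    [0.6,0,0,3,0,0,0],
    [0.6,0,0,3,0,0,0],
    [0.6,0,0,4,0,0,0.18],
    [0.6,0,0,4.4,0,0,0.36],
    [0.6,0,0,4.7,0,0,0.54],
    [0.6,0,0,5.1,0,0,0.72],
    [0.6,0,0,5.4,0,0,0.9],
    [0.6,0,0,5.8,0,0,1.08],
    [0.6,0,0,6.1,0,0,1.26]
  ]
}}

```text
clock: 63.35
eef_pos: [0.5077, 0.0893, 0.1558]
tool_rot: [0.951, 0.309, 0.0, 0.0]
wrist_force: [-0.6, -1.4, 4.6]
finger_gap: 0.0536
grasp_force: 62.9
```

```bash
python3 st.py
```

```text
63.35 q6 [0.556 1.643] [0.5077 0.0893 0.1558] gap 0.0536 63 F [-0.6 -1.4  4.6] M [-0.44  0.04  0.05] j6 2.314
psi now 36.02 shift [-0.3 -0.8  5.8] rot [ 8.0000e-04 -1.0000e-04 -1.2912e+00]
```

Request:
{"name": "jog_arm", "arguments": {
  "motion": [
    [0.6,0,0,0.4,0,0,0.185],
    [0.6,0,0,0.7,0,0,0.37],
    [0.6,0,0,1.1,0,0,0.555],
    [0.6,0,0,1.4,0,0,0.74],
    [0.6,0,0,1.8,0,0,0.925],
    [0.6,0,0,2.1,0,0,1.11],
    [0.6,0,0,2.5,0,0,1.295],
    [0.6,0,0,2.8,0,0,1.48],
    [0.6,0,0,3.2,0,0,1.665],
    [0.6,0,0,3.5,0,0,1.85]
  ]
}}

```text
clock: 64.6
eef_pos: [0.5078, 0.0896, 0.1523]
tool_rot: [0.819, -0.574, 0.0, -0.0]
wrist_force: [0.5, 0.1, 3.5]
finger_gap: 0.0532
grasp_force: 62.8
```

```bash
python3 st.py
python3 - <<'E'
from cap import *
plane("scene",.5075,.0895,.145,.175,1)
E
```

```text
64.6 q6 [ 0.556 -0.207] [0.5078 0.0896 0.1523] gap 0.0532 63 F [0.5 0.1 3.5] M [ 0.04 -0.13  0.07] j6 2.407
psi now -69.99 shift [-0.5  0.6  2.3] rot [ 2.0000e-04 -1.6000e-03 -3.1414e+00]
scene 0.5075 0.0895 slopes/z [ 0.0041 -0.0289  0.1601] 117 123 xy mean [0.5035 0.0956 0.1599]
```

Request:
{"name": "jog_arm", "arguments": {
  "motion": [
    [0.6,0,0,0.4,0,0,0.185],
    [0.6,0,0,0.7,0,0,0.37],
    [0.6,0,0,1.1,0,0,0.555],
    [0.6,0,0,1.4,0,0,0.74],
    [0.6,0,0,1.8,0,0,0.925],
    [0.6,0,0,2.1,0,0,1.11],
    [0.6,0,0,2.5,0,0,1.295],
    [0.6,0,0,2.9,0,0,1.48],
    [0.6,0,0,3.3,0,0,1.665],
    [0.6,0,0,3.7,0,0,1.85]
  ]
}}

```text
clock: 65.9
eef_pos: [0.5083, 0.0895, 0.1488]
tool_rot: [-0.037, 0.999, -0.0, 0.001]
wrist_force: [1.8, -1.0, 5.1]
finger_gap: 0.0531
grasp_force: 62.9
```

```bash
python3 st.py
```

```text
65.9 q6 [ 0.556 -2.054] [0.5083 0.0895 0.1488] gap 0.0531 63 F [ 1.8 -1.   5.1] M [-0.61 -0.65  0.07] j6 2.387
psi now -175.78 shift [ 1.2  0.4 -1.2] rot [1.1000e-03 1.6000e-03 1.2954e+00]
```

Request:
{"name": "jog_arm", "arguments": {
  "motion": [
    [0.6,0,0,1.5,0,0,0.15],
    [0.6,0,0,2,0,0,0.3],
    [0.6,0,0,2.2,0,0,0.42],
    [0.6,0,0,2.2,0,0,0.42]
  ]
}}

```text
clock: 66.4
eef_pos: [0.5086, 0.0893, 0.1484]
tool_rot: [0.17, 0.985, 0.0, 0.002]
wrist_force: [-4.7, -2.8, 20.2]
finger_gap: 0.0531
grasp_force: 64.5
```

```bash
python3 st.py
```

```text
66.4 q6 [ 0.556 -2.469] [0.5086 0.0893 0.1484] gap 0.0531 64 F [-4.7 -2.8 20.2] M [-0.84  1.59 -0.16] j6 -0.649
psi now 160.43 shift [ 1.6 -0.1 -1.6] rot [0.0021 0.0023 0.8801]
```

Request:
{"name": "jog_arm", "arguments": {
  "motion": [
    [0.6,0,0,0.3,0,0,0.15],
    [0.6,0,0,0.3,0,0,0.3],
    [0.6,0,0,0.3,0,0,0.3]
  ]
}}

```text
clock: 66.78
eef_pos: [0.5084, 0.0892, 0.1483]
tool_rot: [0.316, 0.949, 0.0, 0.001]
wrist_force: [-5.7, -1.5, 23.0]
finger_gap: 0.053
grasp_force: 64.8
```

```bash
python3 st.py
```

```text
66.775 q6 [ 0.556 -2.77 ] [0.5084 0.0892 0.1483] gap 0.053 65 F [-5.7 -1.5 23. ] M [-0.92  2.17 -0.13] j6 -0.753
psi now 143.21 shift [ 1.5 -0.4 -1.7] rot [0.0023 0.002  0.5797]
```

Request:
{"name": "jog_arm", "arguments": {
  "motion": [
    [0.6,0,0,0.3,0,0,0.11],
    [0.6,0,0,0.3,0,0,0.21],
    [0.6,0,0,0.3,0,0,0.21]
  ]
}}

```text
clock: 67.15
eef_pos: [0.5083, 0.0886, 0.1483]
tool_rot: [0.413, 0.911, 0.0, 0.002]
wrist_force: [-6.4, -6.1, 24.8]
finger_gap: 0.0529
grasp_force: 65.0
```

```bash
python3 st.py
```

```text
67.15 q6 [ 0.555 -2.979] [0.5083 0.0886 0.1483] gap 0.0529 65 F [-6.4 -6.1 24.8] M [-2.08  2.19 -0.45] j6 -0.143
psi now 131.22 shift [ 1.7 -0.2 -1.7] rot [0.0018 0.0024 0.3704]
```

Request:
{"name": "jog_arm", "arguments": {
  "motion": [
    [0.6,0,0,-1,0,0,-0.18],
    [0.6,0,0,-2,0,0,-0.36],
    [0.6,0,0,-2.5,0,0,-0.54],
    [0.6,0,0,-3,0,0,-0.72],
    [0.6,0,0,-3.4,0,0,-0.9],
    [0.6,0,0,-3.8,0,0,-1.08],
    [0.6,0,0,-4.2,0,0,-1.26],
    [0.6,0,0,-4.6,0,0,-1.44],
    [0.6,0,0,-5,0,0,-1.62],
    [0.6,0,0,-5.2,0,0,-1.8]
  ]
}}

```text
clock: 68.4
eef_pos: [0.5071, 0.0894, 0.1505]
tool_rot: [-0.46, 0.888, 0.0, -0.0]
wrist_force: [-0.3, -0.4, 2.5]
finger_gap: 0.0537
grasp_force: 62.7
```

```bash
python3 st.py
python3 - <<'E'
from cap import *
plane("scene",.5075,.0895,.145,.175,2)
E
```

```text
68.4 q6 [ 0.556 -1.172] [0.5071 0.0894 0.1505] gap 0.0537 63 F [-0.3 -0.4  2.5] M [-0.03  0.25 -0.  ] j6 -2.332
psi now -125.29 shift [-0.3  0.3  0.5] rot [-3.0000e-04 -6.0000e-04  2.1767e+00]
scene 0.5075 0.0895 slopes/z [-0.0005  0.0057  0.1583] 376 399 xy mean [0.5074 0.0896 0.1583]
```

Request:
{"name": "jog_arm", "arguments": {
  "motion": [
    [0.6,0,0,0,0,0,0],
    [0.6,0,0,0,0,0,0]
  ]
}}

```text
clock: 68.75
eef_pos: [0.5074, 0.0895, 0.1505]
tool_rot: [-0.455, 0.891, -0.0, -0.0]
wrist_force: [1.2, 0.2, 1.7]
finger_gap: 0.0533
grasp_force: 62.7
```

```bash
python3 st.py; python3 -c "
from station import robot
print(robot.sign_off())"
```

```text
68.75 q6 [ 0.556 -1.183] [0.5074 0.0895 0.1505] gap 0.0533 63 F [1.2 0.2 1.7] M [-0.07 -0.28  0.02] j6 -0.041
psi now -125.91 shift [-0.   0.5  0.5] rot [-0.      0.      2.1658]
the job is handed in; nothing more can be done
None
```

I handed the job in at 68.8 s with the cap level on the bottle, backed off about a quarter turn and still gripped; on the final tightening I saw the cap reach the rim and turned on past the estimated bottoming angle, but never measured a clear tightening torque. The quarter turn is my estimate from cap height and turning angle, and the cap cross-threaded twice before this, so I unscrewed and re-threaded it each time.

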